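# Close the tablet stock jar: inner sealing disc, then screw ring

### The job

Close the brown tablet jar that stands in the jar holder: push its white sealing disc, knob up, squarely into the jar's mouth until the flange lies flat on the rim, then put the blue screw ring over it and screw it down clockwise until it is hand-tight and clamps the disc. Work by feel and gently: never ram, press or tighten the closure with more than a firm push of the thumb (about 40 N), and leave the other things on the bench where they stand.

Things in the scene. Friction and masses are not known exactly. Their poses are not given: they have to be found in the camera images.
- jar: Brown tablet jar fixed upright in a jar holder on the bench; it cannot move. Origin: centre of the holder's underside, on the bench; z up along the jar. Heights and diameters: steel foot 10 mm, 120 mm; black cup to 44 mm, 92 mm (its clamp screw on the +x side reaches 66 mm from the axis); jar body to 72 mm, 76 mm; shoulder to 82 mm; neck 52 mm outside, up to the flat rim at 105 mm.
- jar_mouth (a point): Centre of the jar's mouth in the plane of its flat rim, 105 mm above the jar's origin; axes as the jar's. The bore is 44 mm wide and 22 mm deep, the neck 52 mm outside.
- jar_thread (a point): Point on the neck's axis 2 mm below the rim, where the thread begins; axes as the jar's. Right-hand, four starts: ridges 2.4 mm high, 58.4 mm over them, begin at the +x, +y, -x and -y directions and run down clockwise seen from above, 5.8 mm per quarter turn (23.2 mm lead).
- disc: The jar's inner lid, loose, about 50 g: white sealing disc with a finger knob, knob up. Origin: centre of its underside, z up. From below: plug 41.8 mm diameter, 6 mm tall, its lowest 2.5 mm tapered to 37 mm, with a soft black gasket bead 44.6 mm over; flange 50 mm, from 6 to 9 mm; knob 16 mm diameter, from 9 to 25 mm. Fully home its flange lies on the rim and its origin is 6 mm below jar_mouth.
- disc_knob (a point): Centre of the disc's knob, on its axis, 17 mm above its origin; the place to grip. The plug has 1.1 mm play all round in the bore, but the gasket grips: to seat it takes a push of 5 to 9 N when well centred and up to 25 N when it is 1 to 2 mm off.
- ring: The jar's screw ring, loose, about 60 g, blue, open side down. Origin: centre of its underside, z up. 66 mm outside, 18 mm tall, wall 2.6 mm; inward flange at the top (14.7 to 18 mm up) with a 39 mm hole for the disc's knob. Four lugs inside at the bottom edge, 2.4 mm high, 5.4 mm wide, 54.2 mm across, at its +x, +y, -x, -y under the white marks: 1 mm play on the neck, 1 mm in the thread.
- ring_top (a point): Centre of the ring's top face, 18 mm above its origin, axes as the ring's. Set level over the neck, the lugs rest on the ridges (ring's origin 2 to 6 mm below the rim) and slip under the next ridges within a quarter turn clockwise. The ring then sinks 0.064 mm per degree until the liner under its flange meets the disc, the lugs then 25 to 75 degrees past the beginnings of the ridges.
- ring_seat (a point): Centre of the underside of the ring's flange, 14.7 mm above its origin. A hidden foam liner under it, 0.5 to 3 mm thick (worn or new), clamps the disc, so its final height differs (origin 8.7 to 11.2 mm below jar_mouth). After touching it turns 10 to 20 degrees more with play, then goes tight: 5 to 50 N of clamping within 7 degrees, 0.01 to 0.03 N m per newton. Tight, it holds when let go.
- amber_bottle: Bystander, loose: closed brown tablet bottle with white cap, 48 mm diameter, 95 mm tall; origin at the centre of its underside.
- blue_bottle: Bystander, loose: white bottle with blue cap, 52 mm diameter, 125 mm tall; origin at the centre of its underside.
- ointment_tub: Bystander, loose: low white tub with green lid, 64 mm diameter, 50 mm tall; origin at the centre of its underside.
- spare_ring: Bystander, loose: larger white screw ring of another jar (86 mm diameter, 14 mm tall), does not fit this jar; origin at the centre of its underside.
- carton: Bystander, loose: white and blue medicine carton, 125 x 46 x 62 mm (x, y, z); origin at the centre of its underside.
There are look-alikes about, which are no part of the job. Of the things that look like the disc, the smaller one is meant.

How it is judged:
By the outcome, as a careful person would: the job done as asked, in the order asked, and still so for the second after the job is handed in, with the robot touching nothing.
It also fails if it takes over 72 s, if anything falls off the work surface, if the arm or the gripper's body presses on something with over 40 N, if the wrist force passes 120 N, or if a joint passes its speed limit or range.

### The arm

A 6-joint arm with a two-finger parallel gripper is mounted at the origin on the work surface. World frame = base frame: x ahead of the robot, y to its left, z up, the work surface at z = 0. Lengths are in m, angles in degrees, forces in N, time in s.
With the tool pointing down it reaches from about 0.375 to 0.9 m from the base axis. Payload 3.1 kg.
Tool frame: the origin (TCP) lies midway between the tips of the shut fingers; the grasp point (between the pads) lies bot.hold_point_z behind it (bot.hold_point_z is the distance from the TCP to the grasp point, in m); z points along the fingers, y is the direction in which the jaws open and shut (so a half turn about z gives the same grasp; the last joint's range is limited). The gripper opens to 87 mm and grips with 3 to 60 N. Pads are 19 mm wide; open, the fingers measure 117 mm over their backs; the gripper's body (75 mm by 190 mm) begins 51 mm behind the grasp point.
Start: joints at [58.012, 30.224, 82.088, -0, 67.689, -10.227], TCP at [0.232, 0.58, 0.223] pointing down, gripper open.
Joint ranges: [-176.69, 176.69], [-43.24, 126.21], [12.49, 139.97], [-82, 262], [0, 151.66], [-163.58, 163.58]. Speed limits (degrees/s): [159.86, 159.86, 180, 180, 180, 180].

### API

Orientations are given as a 3x3 rotation matrix whose columns are the frame's x, y, z axes.
In Python, from rig import bot, vision, order gives the robot as it stands. The module is installed in compiled form; this text tells all that it offers.
- The arm moves only by the tool move_arm, never from a script. Its argument "moves" is a list of rows, each an object of numbers: "hand": the finger opening in mm, from 0 to 87; "x", "y", "z": the shift along the tool's x, y, z in units of 25 mm (1.0 is 25 mm); "wx", "wy", "wz": the turn, a rotation vector about the tool's x, y, z in degrees. In form: [{"hand": .., "x": .., "y": .., "z": .., "wx": .., "wy": .., "wz": ..}, ...]. A call has 1 to 20 rows; each row shifts and turns the commanded pose from where the row before left it, along the tool's axes as they then stand; what a row does not reach is not made up. A row lasts 1/10 s, in which the tool goes at most 50 mm and 8.59 degrees, less where a joint would pass 70% of its speed; a pose out of reach is approached as far as the arm can. A call is refused whole if a number of a shift passes 1 or a number of a turn 8.59, either way. A call with a gripper value outside its range is refused whole. The fingers move at their own pace and stop on an object; the grip force is fixed at half the most. Time passes only in rows, so rows that do not move let the fingers close. It gives the time, the measured TCP pose, the force and the opening at its end, in the units of the state.
- bot.read_state(): the state, without advancing time (a new reading comes with each control period).
- vision.capture(name): name is "side" or "top"; returns a dict with "image" (480x640x3 uint8, red, green, blue), "z_map" (480x640 float32, m along the optical axis (not along the pixel's ray), 0 where there is no reading), "fx", "fy", "cx", "cy" (pixels), "k1" (the pictures are not rectified: a ray, as slopes to the right and down, at radius r is drawn at 1 + k1 r^2 times it, then the intrinsics apply), "pose" (4x4, takes a point from camera to world coordinates). Camera axes: x right, y down, z forward; pixel columns grow to the right and rows downward; lengths in m; the calibration is good to about 2 mm. A picture is of the moment at which its call begins.
- order.hand_in(): hands the job in, once; it reports no verdict.
The state is a dict: "time_s": time; "joint_positions": joint angles; "qvel": joint speeds; "tau": joint torques, N m; "position": TCP position; "tcp_rot": TCP orientation; "force": force on the tool from outside, world axes, zero at the start; "moment": the same for the moment, N m; "opening": opening from 0.0 (shut) to 1.0 (fully open).
Only numpy, scipy, OpenCV 4.12 (cv2) and the standard library are available. Lean on these libraries where they do the work, as an engineer would, in place of code of your own. Each camera call takes 0.05 s, during which the arm holds its last target.

## Working session

There is one attempt and no reset: what is moved stays moved. The work goes in short steps, Python scripts to look and compute and a tool call to move; the robot and the scene stay as the last step left them, time stands still between calls to the robot, and variables do not carry over. Pictures are saved under pics/ and viewed, and the job is handed in when it is done.

Besides the shell and the picture viewer there is one more tool, called by a JSON object that holds its "api" and its "payload", one argument or row to a line. move_arm: Moves the arm, as the interface text tells. Its arguments: {"type":"object","properties":{"moves":{"type":"array"}},"required":["moves"]}

```bash
mkdir -p pics
cat > h.py <<'E'
import numpy as np,cv2
from rig import bot,vision,order
def cap(n,tag):
    c=vision.capture(n); np.savez(f'{tag}.npz',**c); cv2.imwrite(f'pics/{tag}.png',c['image'][:,:,::-1]); return c
def ray(c,u,v):
    x=(u-c['cx'])/c['fx'];y=(v-c['cy'])/c['fy']
    K=np.array([[c['fx'],0,c['cx']],[0,c['fy'],c['cy']],[0,0,1]],float)
    p=cv2.undistortPoints(np.array([[[u,v]]],float),K,np.array([float(c['k1']),0,0,0]))[0,0]
    return np.array([p[0],p[1],1.])
def atz(c,u,v,z):
    P=c['pose'];d=P[:3,:3]@ray(c,u,v);o=P[:3,3];return o+d*(z-o[2])/d[2]
def pt(c,u,v):
    P=c['pose'];d=ray(c,u,v)*c['z_map'][int(round(v)),int(round(u))];return P[:3,:3]@d+P[:3,3]
def cloud(c):
    vv,uu=np.mgrid[0:480,0:640]
    K=np.array([[c['fx'],0,c['cx']],[0,c['fy'],c['cy']],[0,0,1]],float)
    p=cv2.undistortPoints(np.stack([uu,vv],-1).reshape(-1,1,2).astype(float),K,np.array([float(c['k1']),0,0,0]))[:,0].reshape(480,640,2)
    z=c['z_map'];d=np.dstack([p[...,0]*z,p[...,1]*z,z])
    w=d@c['pose'][:3,:3].T+c['pose'][:3,3]; w[z==0]=np.nan; return w
def proj(c,X):
    P=np.linalg.inv(c['pose']);q=P[:3,:3]@np.asarray(X)+P[:3,3];x,y=q[:2]/q[2];s=1+c['k1']*(x*x+y*y)
    return c['fx']*x*s+c['cx'],c['fy']*y*s+c['cy']
E
python3 - <<'E'
from h import *
for n in('top','side'):
    c=cap(n,n+'0'); print(n,c['fx'],c['k1'],c['pose'].round(3).tolist())
s=bot.read_state();print(s,bot.hold_point_z)
E
```

```text
top 528.3646715434625 -0.07233932087467192 [[0.013, -0.999, 0.05, 0.487], [-1.0, -0.013, 0.011, -0.012], [-0.01, -0.05, -0.999, 1.3], [0.0, 0.0, 0.0, 1.0]]
side 488.66132466302275 -0.08506085892942544 [[0.836, -0.37, 0.405, 0.161], [-0.549, -0.57, 0.612, -0.619], [0.005, -0.734, -0.679, 0.746], [0.0, 0.0, 0.0, 1.0]]
{'time_s': 0.1, 'joint_positions': array([ 5.80131196e+01,  3.02758597e+01,  8.21479584e+01, -2.31237354e-03,
        6.76882620e+01, -1.02259174e+01]), 'qvel': array([ 0.10023796, -0.10790889, -0.16940677, -0.06293918, -0.01230218,
        0.01510874]), 'tau': array([ 3.97640624e-04, -4.40980017e+01, -1.77149820e+01,  6.34750491e-02,
        5.32875163e-02, -5.96996142e-05]), 'position': array([0.23133093, 0.57991671, 0.2216517 ]), 'tcp_rot': array([[-9.28744171e-01,  3.70719916e-01, -1.00456167e-03],
       [ 3.70721147e-01,  9.28742705e-01, -1.67893783e-03],
       [ 3.10563631e-04, -1.93171598e-03, -9.99998086e-01]]), 'force': array([ 0.6358835 , -0.15077834, -0.83392009]), 'moment': array([ 0.00597361,  0.00090404, -0.05057022]), 'opening': 1.0004518754071408} 0.0187
```

View pics/top0.png

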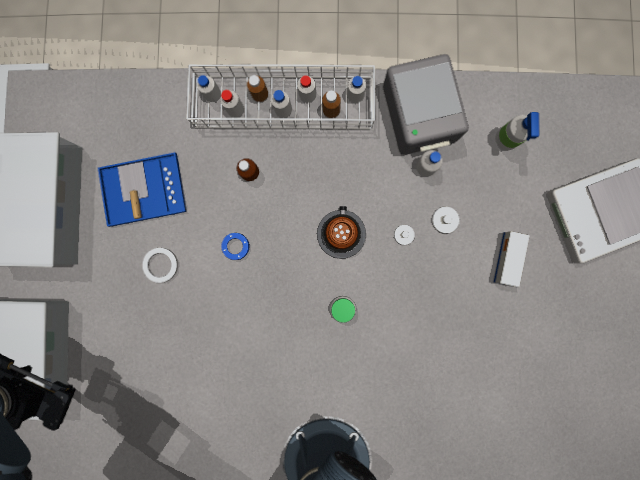

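View pics/side0.png

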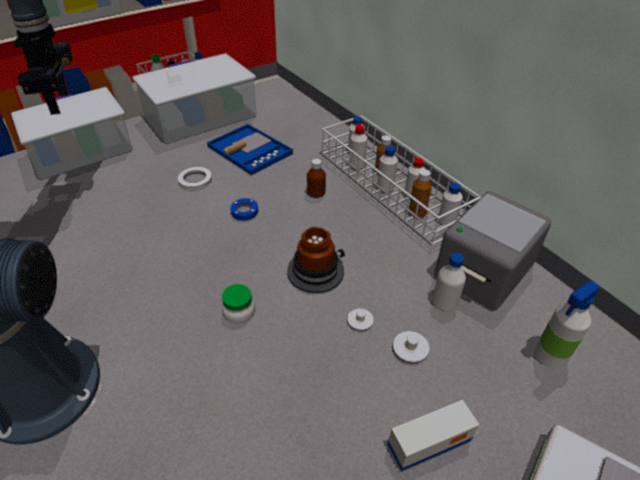

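The top picture has two disc look-alikes, a small one at (404,235) and a large one at (446,220). The smaller is the one meant. The blue ring is at (235,246), the white spare ring at (160,265), and the jar at (341,233). I'll confirm these in an enlarged crop and measure.

Run:
```python
from h import *
c=dict(np.load('top0.npz'));im=c['image'][:,:,::-1]
a=[cv2.resize(im[v-40:v+40,u-40:u+40],(400,400),interpolation=cv2.INTER_CUBIC) for u,v in((404,235),(235,246))]
b=[cv2.resize(im[v-40:v+40,u-40:u+40],(400,400),interpolation=cv2.INTER_CUBIC) for u,v in((341,233),)]
cv2.imwrite('pics/crop.png',np.hstack(a));cv2.imwrite('pics/cropj.png',b[0])
s=dict(np.load('side0.npz'));im=s['image'][:,:,::-1]
a=[cv2.resize(im[v-30:v+30,u-40:u+40],(400,300),interpolation=cv2.INTER_CUBIC) for u,v in((360,318),(244,209),(318,245),(411,346))]
cv2.imwrite('pics/crops.png',np.vstack([np.hstack(a[:2]),np.hstack(a[2:])]))
for nm,cc in(('top',c),('side',s)):
    w=cloud(cc)
    for n,x,y,r,zl in (('disc',0,0,0,0),):
        pass
    np.save(nm+'w.npy',w)
w=np.load('topw.npy')
for (u,v) in ((404,235),(235,246),(229,246),(341,233),(446,220),(300,300),(341,221)): print(u,v,w[v,u].round(4))
```

```text
404 235 [ 0.5542 -0.1819  0.0294]
235 246 [ 0.5232  0.2312 -0.0012]
229 246 [nan nan nan]
341 233 [ 0.5539 -0.0293  0.0868]
446 220 [ 0.5913 -0.2824  0.0342]
300 300 [ 0.3925  0.0682 -0.003 ]
341 221 [ 0.5801 -0.0287  0.1055]
```

View pics/crop.png

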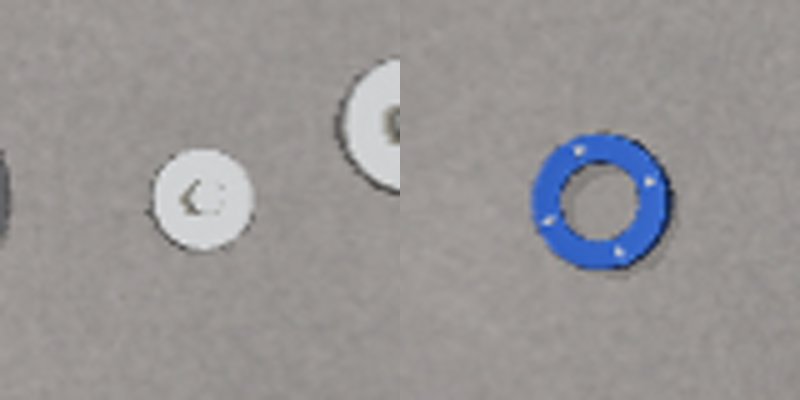

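View pics/cropj.png

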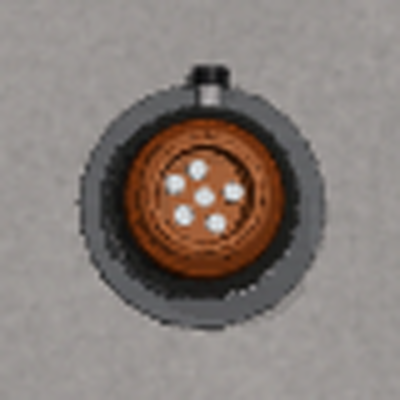

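View pics/crops.png

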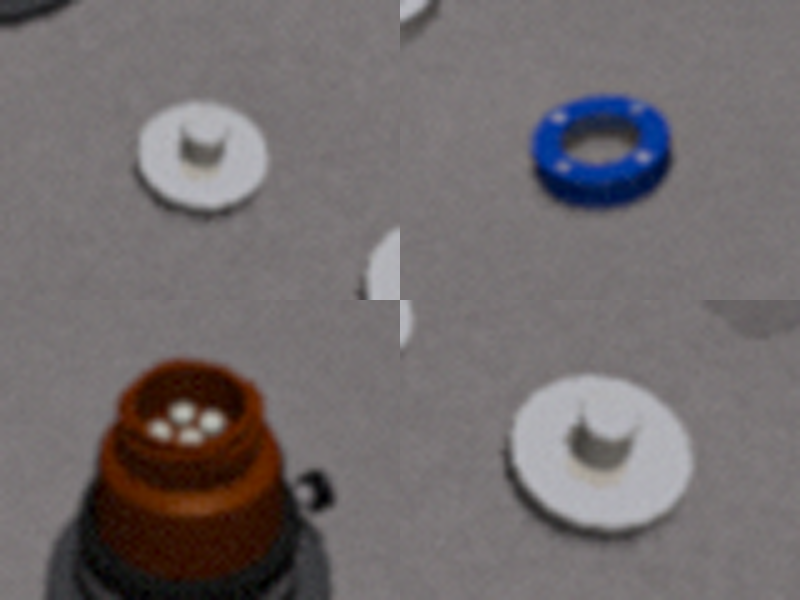

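The crops confirm it. The small disc lies knob up at about (404,235) and the blue ring lies flange up at (235,246), with four white marks. The jar's clamp screw points up in the picture. Next are precise fits in both cameras.

```bash
cat >> h.py <<'E'
from scipy.optimize import least_squares
def contour(c,mask):
    cs,_=cv2.findContours(mask.astype(np.uint8),cv2.RETR_EXTERNAL,cv2.CHAIN_APPROX_NONE);k=max(cs,key=cv2.contourArea)[:,0];return k
def fitc(P,r=None):
    P=np.asarray(P)[:,:2];m=P.mean(0)
    f=lambda q:np.hypot(*(P-q[:2]).T)-(q[2] if r is None else r)
    s=least_squares(f,[m[0],m[1],.03],loss='soft_l1',f_scale=.0015);return s.x,np.abs(f(s.x)).mean()
def circ(c,mask,z,r=None):
    return fitc([atz(c,u,v,z) for u,v in contour(c,mask)],r)
def win(c,u,v,h):
    m=np.zeros((480,640),bool);m[v-h:v+h,u-h:u+h]=1;return m
E
python3 - <<'E'
from h import *
for n,d,r in(('top',(404,235),(235,246)),('side',(360,320),(244,209))):
    c=dict(np.load(n+'0.npz'));im=c['image'].astype(int);hsv=cv2.cvtColor(c['image'],cv2.COLOR_RGB2HSV)
    wh=(im.min(2)>(175 if n=='top' else 150))&win(c,*d,20)
    print(n,'disc',circ(c,wh,.009), circ(c,wh,.009,.025))
    bl=(hsv[...,0]>100)&(hsv[...,0]<130)&(hsv[...,1]>120)&win(c,*r,25)
    print('ring z18',circ(c,bl,.018),' z9',circ(c,bl,.009))
    w=np.load(n+'w.npy')
    k=np.load(n+'w.npy')[d[1]-20:d[1]+20,d[0]-20:d[0]+20]
    kk=k[(k[...,2]>.018)&(k[...,2]<.05)];print('knob',len(kk),np.median(kk,0).round(4))
    k=w[r[1]-20:r[1]+20,r[0]-20:r[0]+20];kk=k[(k[...,2]>.012)];print('ring z',np.median(kk,0).round(4))
    # jar rim
    m=(w[...,2]>.098)&(w[...,2]<.113)&(np.hypot(w[...,0]-.555,w[...,1]+.03)<.035)
    p=w[m];print('rim',m.sum(),np.median(p,0).round(4),fitc(p))
    for lo,hi,R in((.04,.05,.06),(.005,.02,.07)):
        m=(w[...,2]>lo)&(w[...,2]<hi)&(np.hypot(w[...,0]-.555,w[...,1]+.03)<R);p=w[m];print(lo,len(p),(p.max(0)+p.min(0))[:2]/2 if len(p) else 0)
E
```

```text
top disc (array([ 0.55697327, -0.18521763,  0.02321941]), np.float64(0.0005726861597770453)) (array([ 0.55698695, -0.18533923,  0.03      ]), np.float64(0.0017858959941337395))
ring z18 (array([0.52277092, 0.22776047, 0.03239632]), np.float64(0.0005381999974150734))  z9 (array([0.52301994, 0.22944009, 0.03262362]), np.float64(0.0005419768137800552))
knob 36 [ 0.5568 -0.185   0.0251]
ring z [0.5231 0.2288 0.0175]
rim 213 [ 0.5572 -0.0293  0.1034] (array([ 0.55636953, -0.03043945,  0.02551906]), np.float64(0.0018670689043279746))
0.04 297 [ 0.5563529  -0.03097346]
0.005 670 [ 0.55368484 -0.02798564]
side disc (array([ 0.55400625, -0.18372424,  0.02321353]), np.float64(0.0004767198707238788)) (array([ 0.55413621, -0.18365719,  0.03      ]), np.float64(0.0017843988067667298))
ring z18 (array([0.51592393, 0.22019613, 0.03664573]), np.float64(0.0029388001045559152))  z9 (array([0.52030103, 0.23055799, 0.03710254]), np.float64(0.0029748477451860445))
knob 57 [ 0.5517 -0.1866  0.0248]
ring z [0.5183 0.2225 0.0173]
rim 282 [ 0.5504 -0.0357  0.1031] (array([ 0.55174276, -0.03129327,  0.02478965]), np.float64(0.0016313202663043895))
0.04 356 [ 0.55199279 -0.03155771]
0.005 733 [ 0.55378753 -0.03294482]
```

```bash
cat >> h.py <<'E'
def plan(x,y,z,yaw=None):
    """remaining shift in tool units (25mm) from measured pose; yaw = world angle of tool y axis"""
    s=bot.read_state();R=s['tcp_rot'];d=np.array([x,y,z])-s['position']
    print('pos',s['position'].round(4),'yaw_y',np.degrees(np.arctan2(R[1,1],R[0,1])).round(2),'t',s['time_s'],'open',round(s['opening']*87,2),'j1,6',s['joint_positions'][[0,5]].round(1))
    print('F',s['force'].round(1),'M',s['moment'].round(2),'tilt z',R[:2,2].round(4)); print('shift units',(R.T@d/.025).round(3))
E
python3 -c "
from h import *
plan(.5555,-.1845,.2)"
```

```text
pos [0.2313 0.5799 0.2217] yaw_y 68.24 t 0.1 open 87.04 j1,6 [ 58.  -10.2]
F [ 0.6 -0.2 -0.8] M [ 0.01  0.   -0.05] tilt z [-0.001  -0.0017]
shift units [-23.378 -23.589   0.904]
```

{"api": "move_arm", "payload": {
  "moves": [
    {"x": -0.4,"y": -0.4,"hand": 40},
    {"x": -0.8,"y": -0.8},
    {"x": -1,"y": -1},
    {"x": -1,"y": -1},
    {"x": -1,"y": -1},
    {"x": -1,"y": -1},
    {"x": -1,"y": -1},
    {"x": -1,"y": -1},
    {"x": -1,"y": -1},
    {"x": -1,"y": -1},
    {"x": -1,"y": -1},
    {"x": -1,"y": -1},
    {"x": -1,"y": -1},
    {"x": -1,"y": -1},
    {"x": -1,"y": -1},
    {"x": -1,"y": -1},
    {"x": -1,"y": -1},
    {"x": -1,"y": -1},
    {"x": -1,"y": -1},
    {"x": -1,"y": -1}
  ]
}}

```text
schema error: expected keys hand, x, y, z, wx, wy, wz
```

```bash
python3 -c "
from h import *
plan(.5555,-.1845,.1)"
```

```text
pos [0.2313 0.5799 0.2217] yaw_y 68.24 t 0.1 open 87.04 j1,6 [ 58.  -10.2]
F [ 0.6 -0.2 -0.8] M [ 0.01  0.   -0.05] tilt z [-0.001  -0.0017]
shift units [-23.38  -23.581   4.904]
```

{"api": "move_arm", "payload": {
  "moves": [
    {"hand": 40,"x": -0.4,"y": -0.4,"z": 0,"wx": 0,"wy": 0,"wz": 0},
    {"hand": 40,"x": -0.8,"y": -0.8,"z": 0,"wx": 0,"wy": 0,"wz": 0},
    {"hand": 40,"x": -1,"y": -1,"z": 0,"wx": 0,"wy": 0,"wz": 0},
    {"hand": 40,"x": -1,"y": -1,"z": 0,"wx": 0,"wy": 0,"wz": 0},
    {"hand": 40,"x": -1,"y": -1,"z": 0,"wx": 0,"wy": 0,"wz": 0},
    {"hand": 40,"x": -1,"y": -1,"z": 0,"wx": 0,"wy": 0,"wz": 0},
    {"hand": 40,"x": -1,"y": -1,"z": 0,"wx": 0,"wy": 0,"wz": 0},
    {"hand": 40,"x": -1,"y": -1,"z": 0,"wx": 0,"wy": 0,"wz": 0},
    {"hand": 40,"x": -1,"y": -1,"z": 0,"wx": 0,"wy": 0,"wz": 0},
    {"hand": 40,"x": -1,"y": -1,"z": 0,"wx": 0,"wy": 0,"wz": 0},
    {"hand": 40,"x": -1,"y": -1,"z": 0,"wx": 0,"wy": 0,"wz": 0},
    {"hand": 40,"x": -1,"y": -1,"z": 0,"wx": 0,"wy": 0,"wz": 0},
    {"hand": 40,"x": -1,"y": -1,"z": 0,"wx": 0,"wy": 0,"wz": 0},
    {"hand": 40,"x": -1,"y": -1,"z": 0,"wx": 0,"wy": 0,"wz": 0},
    {"hand": 40,"x": -1,"y": -1,"z": 0,"wx": 0,"wy": 0,"wz": 0},
    {"hand": 40,"x": -1,"y": -1,"z": 0,"wx": 0,"wy": 0,"wz": 0},
    {"hand": 40,"x": -1,"y": -1,"z": 0,"wx": 0,"wy": 0,"wz": 0},
    {"hand": 40,"x": -1,"y": -1,"z": 0,"wx": 0,"wy": 0,"wz": 0},
    {"hand": 40,"x": -1,"y": -1,"z": 0,"wx": 0,"wy": 0,"wz": 0},
    {"hand": 40,"x": -1,"y": -1,"z": 0,"wx": 0,"wy": 0,"wz": 0}
  ]
}}

```text
time_s: 2.1
position: [0.4989, -0.0452, 0.2224]
tcp_rot: [[-0.929, 0.371, -0.001], [0.371, 0.929, -0.0], [0.001, -0.0, -1.0]]
force: [0.4, 0.4, -0.4]
opening: 0.456
```

```bash
python3 -c "
from h import *
plan(.5555,-.1845,.1)"
```

```text
pos [ 0.4989 -0.0452  0.2224] yaw_y 68.2 t 2.1 open 39.71 j1,6 [-18.  -86.2]
F [ 0.4  0.4 -0.4] M [ 0.05 -0.01  0.02] tilt z [-0.0008 -0.    ]
shift units [-4.176 -4.33   4.896]
```

{"api": "move_arm", "payload": {
  "moves": [
    {"hand": 40,"x": -1,"y": -1,"z": 0,"wx": 0,"wy": 0,"wz": 0},
    {"hand": 40,"x": -1,"y": -1,"z": 0.5,"wx": 0,"wy": 0,"wz": 0},
    {"hand": 40,"x": -1,"y": -1,"z": 0.9,"wx": 0,"wy": 0,"wz": 0},
    {"hand": 40,"x": -0.7,"y": -0.8,"z": 0.9,"wx": 0,"wy": 0,"wz": 0},
    {"hand": 40,"x": -0.4,"y": -0.4,"z": 0.9,"wx": 0,"wy": 0,"wz": 0},
    {"hand": 40,"x": -0.08,"y": -0.13,"z": 0.9,"wx": 0,"wy": 0,"wz": 0},
    {"hand": 40,"x": 0,"y": 0,"z": 0.8,"wx": 0,"wy": 0,"wz": 0},
    {"hand": 40,"x": 0,"y": 0,"z": 0,"wx": 0,"wy": 0,"wz": 0}
  ]
}}

```text
time_s: 2.9
position: [0.5534, -0.1821, 0.0973]
tcp_rot: [[-0.928, 0.372, -0.006], [0.372, 0.928, 0.003], [0.007, 0.001, -1.0]]
force: [-0.1, -0.6, 0.0]
opening: 0.46
```

```bash
python3 -c "
from h import *
plan(.5555,-.1845,.014)
c=cap('side','s1');im=c['image'][:,:,::-1]
cv2.imwrite('pics/s1c.png',cv2.resize(im[200:360,260:460],(800,640))[:600])
print(proj(c,bot.read_state()['position']))
c=cap('top','t1');im=c['image'][:,:,::-1]
cv2.imwrite('pics/t1c.png',cv2.resize(im[170:290,330:490],(800,600)))
"
```

```text
pos [ 0.5534 -0.1821  0.0973] yaw_y 68.19 t 2.9 open 40.03 j1,6 [-29.2 -97.4]
F [-0.1 -0.6  0. ] M [0.06 0.05 0.07] tilt z [-0.0065  0.0033]
shift units [-0.137 -0.059  3.33 ]
(np.float64(363.43256455209007), np.float64(286.0229397714625))
```

View pics/s1c.png

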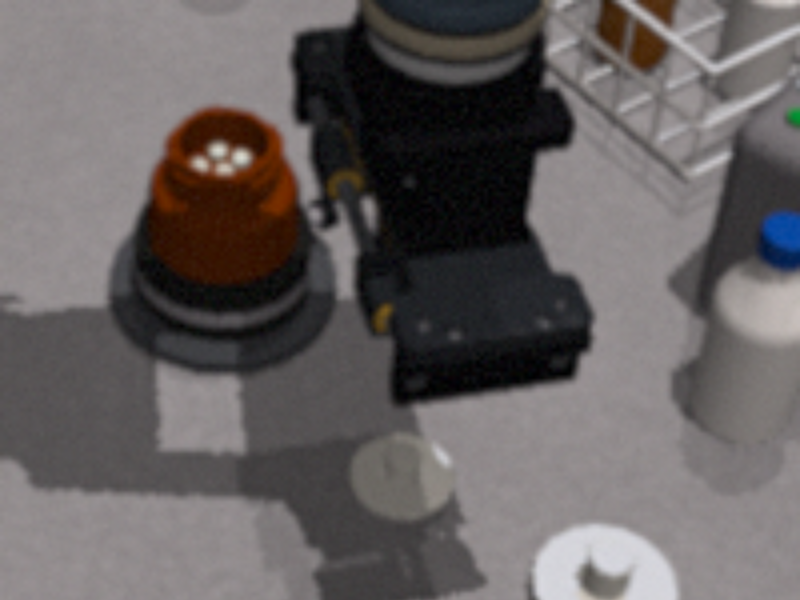

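View pics/s1.png

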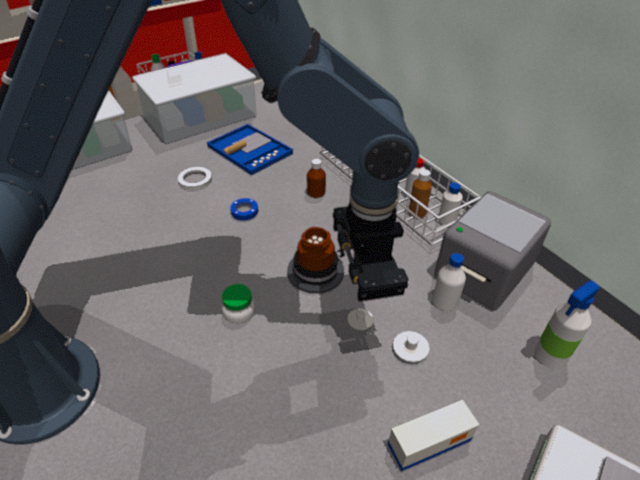

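View pics/t1c.png

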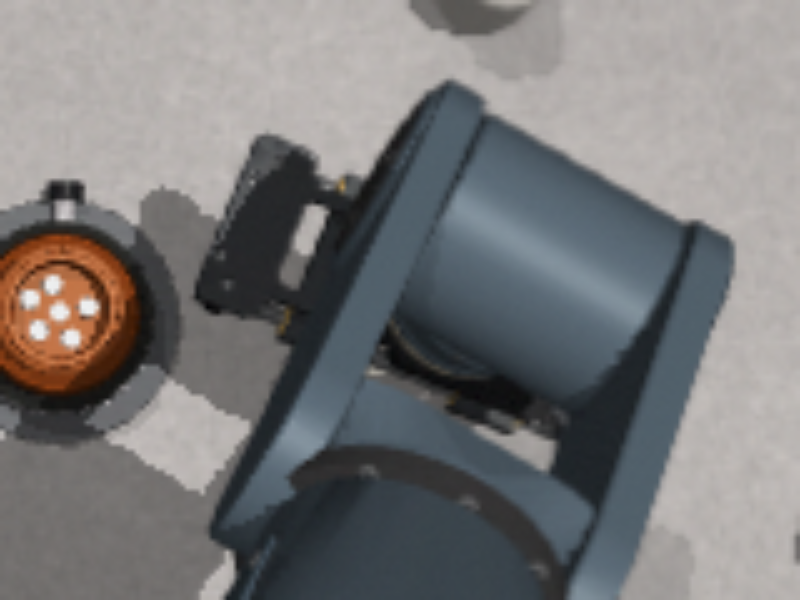

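The gripper body hides the fingers, so I'll rely on centring grips. The clearances to the jar and the blue bottle are fine. Next I descend to just above the flange, with the knob between the fingers.

{"api": "move_arm", "payload": {
  "moves": [
    {"hand": 40,"x": -0.1,"y": -0.05,"z": 0.5,"wx": 0,"wy": 0,"wz": 0},
    {"hand": 40,"x": 0,"y": 0,"z": 0.8,"wx": 0,"wy": 0,"wz": 0},
    {"hand": 40,"x": 0,"y": 0,"z": 0.8,"wx": 0,"wy": 0,"wz": 0},
    {"hand": 40,"x": 0,"y": 0,"z": 0.6,"wx": 0,"wy": 0,"wz": 0},
    {"hand": 40,"x": 0,"y": 0,"z": 0.3,"wx": 0,"wy": 0,"wz": 0},
    {"hand": 40,"x": 0,"y": 0,"z": 0,"wx": 0,"wy": 0,"wz": 0},
    {"hand": 40,"x": 0,"y": 0,"z": 0,"wx": 0,"wy": 0,"wz": 0}
  ]
}}

```text
time_s: 3.7
position: [0.5588, -0.1849, 0.0255]
tcp_rot: [[-0.929, 0.371, 0.001], [0.371, 0.929, -0.001], [-0.001, -0.0, -1.0]]
force: [0.1, 0.3, 0.2]
opening: 0.459
```

```bash
python3 -c "
from h import *
plan(.5555,-.1845,.014)"
```

```text
pos [ 0.5588 -0.1849  0.0255] yaw_y 68.25 t 3.7 open 39.91 j1,6 [-29.2 -97.4]
F [0.1 0.3 0.2] M [-0.02 -0.01 -0.03] tilt z [ 0.0009 -0.0005]
shift units [ 0.127 -0.034  0.459]
```

{"api": "move_arm", "payload": {
  "moves": [
    {"hand": 40,"x": 0.12,"y": -0.03,"z": 0,"wx": 0,"wy": 0,"wz": 0},
    {"hand": 40,"x": 0,"y": 0,"z": 0.2,"wx": 0,"wy": 0,"wz": 0},
    {"hand": 40,"x": 0,"y": 0,"z": 0.2,"wx": 0,"wy": 0,"wz": 0},
    {"hand": 40,"x": 0,"y": 0,"z": 0.06,"wx": 0,"wy": 0,"wz": 0},
    {"hand": 30,"x": 0,"y": 0,"z": 0,"wx": 0,"wy": 0,"wz": 0},
    {"hand": 22,"x": 0,"y": 0,"z": 0,"wx": 0,"wy": 0,"wz": 0},
    {"hand": 18,"x": 0,"y": 0,"z": 0,"wx": 0,"wy": 0,"wz": 0},
    {"hand": 15,"x": 0,"y": 0,"z": 0,"wx": 0,"wy": 0,"wz": 0},
    {"hand": 14,"x": 0,"y": 0,"z": 0,"wx": 0,"wy": 0,"wz": 0},
    {"hand": 14,"x": 0,"y": 0,"z": 0,"wx": 0,"wy": 0,"wz": 0}
  ]
}}

```text
time_s: 4.7
position: [0.5553, -0.1842, 0.0136]
tcp_rot: [[-0.929, 0.371, 0.0], [0.371, 0.929, 0.0], [-0.0, 0.0, -1.0]]
force: [1.3, -0.0, 0.8]
opening: 0.174
```

```bash
python3 -c "
from h import *
plan(.5555,-.1845,.014)"
```

```text
pos [ 0.5553 -0.1842  0.0136] yaw_y 68.24 t 4.7 open 15.17 j1,6 [-29.3 -97.5]
F [ 1.3 -0.   0.8] M [ 0.06 -0.05 -0.  ] tilt z [0.0002 0.    ]
shift units [-0.012 -0.009 -0.015]
```

{"api": "move_arm", "payload": {
  "moves": [
    {"hand": 28,"x": 0,"y": 0,"z": 0,"wx": 0,"wy": 0,"wz": 0},
    {"hand": 28,"x": 0,"y": 0,"z": 0,"wx": 0,"wy": 0,"wz": 2},
    {"hand": 28,"x": 0,"y": 0,"z": 0,"wx": 0,"wy": 0,"wz": 8},
    {"hand": 28,"x": 0,"y": 0,"z": 0,"wx": 0,"wy": 0,"wz": 8},
    {"hand": 28,"x": 0,"y": 0,"z": 0,"wx": 0,"wy": 0,"wz": 8},
    {"hand": 28,"x": 0,"y": 0,"z": 0,"wx": 0,"wy": 0,"wz": 8},
    {"hand": 28,"x": 0,"y": 0,"z": 0,"wx": 0,"wy": 0,"wz": 8},
    {"hand": 28,"x": 0,"y": 0,"z": 0,"wx": 0,"wy": 0,"wz": 8},
    {"hand": 28,"x": 0,"y": 0,"z": 0,"wx": 0,"wy": 0,"wz": 8},
    {"hand": 28,"x": 0,"y": 0,"z": 0,"wx": 0,"wy": 0,"wz": 8},
    {"hand": 28,"x": 0,"y": 0,"z": 0,"wx": 0,"wy": 0,"wz": 8},
    {"hand": 28,"x": 0,"y": 0,"z": 0,"wx": 0,"wy": 0,"wz": 8},
    {"hand": 28,"x": 0,"y": 0,"z": 0,"wx": 0,"wy": 0,"wz": 8},
    {"hand": 22,"x": 0,"y": 0,"z": 0,"wx": 0,"wy": 0,"wz": 0},
    {"hand": 18,"x": 0,"y": 0,"z": 0,"wx": 0,"wy": 0,"wz": 0},
    {"hand": 15,"x": 0,"y": 0,"z": 0,"wx": 0,"wy": 0,"wz": 0},
    {"hand": 10,"x": 0,"y": 0,"z": 0,"wx": 0,"wy": 0,"wz": 0},
    {"hand": 5,"x": 0,"y": 0,"z": 0,"wx": 0,"wy": 0,"wz": 0},
    {"hand": 5,"x": 0,"y": 0,"z": 0,"wx": 0,"wy": 0,"wz": 0}
  ]
}}

```text
time_s: 6.6
position: [0.5552, -0.1842, 0.0136]
tcp_rot: [[0.37, 0.929, -0.0], [0.929, -0.37, -0.0], [-0.0, -0.0, -1.0]]
force: [-0.4, -0.9, 0.2]
opening: 0.173
```

```bash
python3 -c "
from h import *
plan(.5555,-.1845,.1)"
```

```text
pos [ 0.5552 -0.1842  0.0136] yaw_y -21.73 t 6.6 open 15.04 j1,6 [-29.3  -7.6]
F [-0.4 -0.9  0.2] M [-0.11  0.1  -0.  ] tilt z [-0.0001 -0.    ]
shift units [-0.005  0.015 -3.457]
```

Knob gripped centrally in both directions, so the disc's position is now known in the robot frame. I'll release it and step aside so the cameras can be checked against it.

{"api": "move_arm", "payload": {
  "moves": [
    {"hand": 30,"x": 0,"y": 0,"z": 0,"wx": 0,"wy": 0,"wz": 0},
    {"hand": 30,"x": 0,"y": 0,"z": 0,"wx": 0,"wy": 0,"wz": 0},
    {"hand": 30,"x": 0,"y": 0,"z": -0.5,"wx": 0,"wy": 0,"wz": 0},
    {"hand": 30,"x": 0,"y": 0,"z": -1,"wx": 0,"wy": 0,"wz": 0},
    {"hand": 30,"x": 0,"y": 0,"z": -1,"wx": 0,"wy": 0,"wz": 0},
    {"hand": 30,"x": 0,"y": 0,"z": -1,"wx": 0,"wy": 0,"wz": 0},
    {"hand": 30,"x": 0,"y": 0,"z": -1,"wx": 0,"wy": 0,"wz": 0},
    {"hand": 30,"x": 0.4,"y": -0.3,"z": -1,"wx": 0,"wy": 0,"wz": 0},
    {"hand": 30,"x": 0.8,"y": -0.6,"z": -1,"wx": 0,"wy": 0,"wz": 0},
    {"hand": 30,"x": 1,"y": -0.7,"z": -1,"wx": 0,"wy": 0,"wz": 0},
    {"hand": 30,"x": 1,"y": -0.7,"z": 0,"wx": 0,"wy": 0,"wz": 0},
    {"hand": 30,"x": 1,"y": -0.7,"z": 0,"wx": 0,"wy": 0,"wz": 0},
    {"hand": 30,"x": 1,"y": -0.7,"z": 0,"wx": 0,"wy": 0,"wz": 0},
    {"hand": 30,"x": 1,"y": -0.7,"z": 0,"wx": 0,"wy": 0,"wz": 0},
    {"hand": 30,"x": 1,"y": -0.7,"z": 0,"wx": 0,"wy": 0,"wz": 0},
    {"hand": 30,"x": 1,"y": -0.7,"z": 0,"wx": 0,"wy": 0,"wz": 0},
    {"hand": 30,"x": 0,"y": 0,"z": 0,"wx": 0,"wy": 0,"wz": 0}
  ]
}}

```text
time_s: 8.3
position: [0.4946, 0.063, 0.2018]
tcp_rot: [[0.367, 0.93, -0.001], [0.93, -0.367, 0.001], [0.001, -0.001, -1.0]]
force: [0.7, -0.8, 0.0]
opening: 0.344
```

Run:
```python
from h import *
plan(.5552,-.1842,.0135)
for n,d in(('top',(404,235)),('side',(360,320))):
  c1=cap(n,n+'2')
  for c,t in((dict(np.load(n+'0.npz')),'before'),(c1,'after')):
    im=c['image'].astype(int)
    wh=(im.min(2)>(175 if n=='top' else 150))&win(c,*d,20)
    print(n,t,circ(c,wh,.009))
```

```text
pos [0.4946 0.063  0.2018] yaw_y -21.53 t 8.3 open 29.94 j1,6 [-5.6 15.8]
F [ 0.7 -0.8  0. ] M [-0.14  0.09  0.01] tilt z [-0.0009  0.0011]
shift units [-8.313  5.891  7.521]
top before (array([ 0.55697327, -0.18521763,  0.02321941]), np.float64(0.0005726861597770453))
top after (array([ 0.55662558, -0.18677709,  0.02368926]), np.float64(0.000544836003580945))
side before (array([ 0.55400625, -0.18372424,  0.02321353]), np.float64(0.0004767198707238788))
side after (array([ 0.5537375 , -0.1851134 ,  0.02406222]), np.float64(0.00038282479788018014))
```

View pics/top2.png

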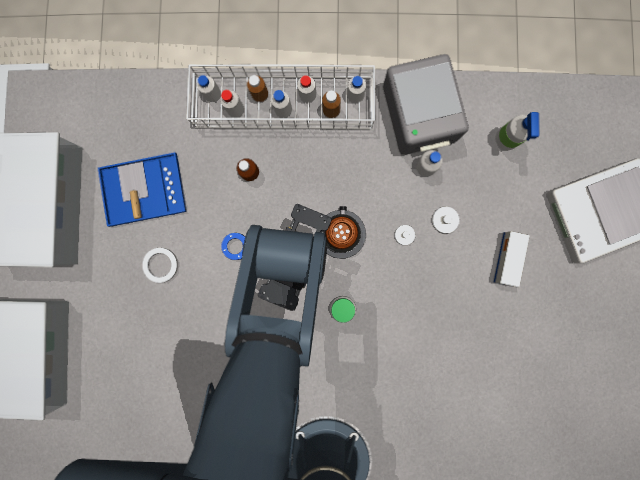

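View pics/side2.png

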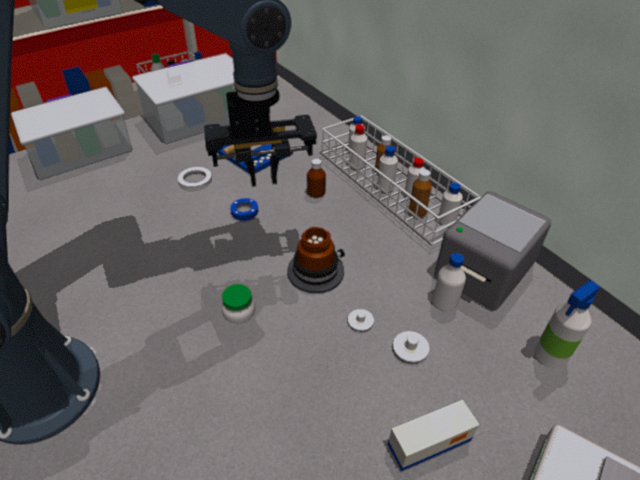

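```bash
cat >> h.py <<'E'
def radial(c,xy,z,r,span=.006,sgn=1,nang=180,arc=None,ch=None):
    """find circle center by locating strongest radial intensity step near radius r; sgn=+1: brighter outside"""
    g=c['image'].astype(np.float32).mean(2) if ch is None else ch.astype(np.float32)
    xy=np.array(xy,float)
    for it in range(6):
        P=[];rs=np.linspace(r-span,r+span,61)
        for a in np.linspace(0,2*np.pi,nang,endpoint=False):
            if arc is not None and not arc(a): continue
            X=[proj(c,[xy[0]+q*np.cos(a),xy[1]+q*np.sin(a),z]) for q in rs]
            X=np.array(X,np.float32)
            v=cv2.remap(g,X[:,0][None],X[:,1][None],cv2.INTER_LINEAR)[0]
            k=6;gr=(v[2*k:]-v[:-2*k])*sgn; j=gr.argmax()
            if gr[j]>12: P.append([xy[0]+rs[j+k]*np.cos(a),xy[1]+rs[j+k]*np.sin(a)])
        if len(P)<20: return None
        s,e=fitc(P); 
        if np.hypot(*(s[:2]-xy))<1e-4: break
        xy=s[:2]
    return s.round(4),round(e,5),len(P)
E
python3 - <<'E'
from h import *
for n,off in(('top',(.0014,-.0026)),('side',(-.0015,-.0009))):
    c=dict(np.load(n+'0.npz'));x0=np.array([.554,-.031])+off
    for nm,z,r,sg in(('foot',.01,.06,1),('cup',.044,.046,1),('rimout',.105,.026,1),('rimout-',.105,.026,-1),('bore-',.105,.022,1),('body',.072,.038,-1)):
        f=radial(c,x0,z,r,.006,sg); print(n,nm,f, None if f is None else (f[0][:2]-off).round(4))
    # clamp screw direction by red-free dark: print overlay
    im=c['image'][:,:,::-1].copy();u,v=map(int,proj(c,[*x0,.105]))
    S=8;crop=cv2.resize(im[v-30:v+45,u-50:u+50],None,fx=S,fy=S,interpolation=cv2.INTER_CUBIC)
    for z,r in((.105,.026),(.105,.022),(.01,.06),(.044,.046)):
        q=[proj(c,[x0[0]+r*np.cos(a),x0[1]+r*np.sin(a),z]) for a in np.linspace(0,6.3,100)]
        q=((np.array(q)-[u-50,v-30]+.5)*S).astype(int);cv2.polylines(crop,[q],False,(0,255,0),1)
    cv2.imwrite(f'pics/jar_{n}.png',crop)
E
```

```text
top foot (array([ 0.5563, -0.0304,  0.0605]), np.float64(0.00046), 173) [ 0.5549 -0.0278]
top cup (array([ 0.5558, -0.0284,  0.047 ]), np.float64(0.00091), 180) [ 0.5544 -0.0258]
top rimout (array([ 0.5564, -0.0301,  0.0227]), np.float64(0.00043), 164) [ 0.555  -0.0275]
top rimout- (array([ 0.5554, -0.039 ,  0.0254]), np.float64(0.00256), 180) [ 0.554  -0.0364]
top bore- (array([ 0.5564, -0.0302,  0.0227]), np.float64(0.0004), 163) [ 0.555  -0.0276]
top body (array([ 0.5569, -0.0303,  0.0361]), np.float64(0.00044), 180) [ 0.5555 -0.0277]
side foot (array([ 0.5506, -0.0337,  0.0607]), np.float64(0.00091), 139) [ 0.5521 -0.0328]
side cup (array([ 0.549 , -0.0357,  0.0477]), np.float64(0.00141), 145) [ 0.5505 -0.0348]
side rimout (array([ 0.5506, -0.0343,  0.0292]), np.float64(0.0009), 112) [ 0.5521 -0.0334]
side rimout- None None
side bore- (array([ 0.556 , -0.0261,  0.0219]), np.float64(0.00187), 151) [ 0.5575 -0.0252]
side body (array([ 0.5492, -0.0454,  0.0426]), np.float64(0.00198), 43) [ 0.5507 -0.0445]
```

View pics/jar_top.png

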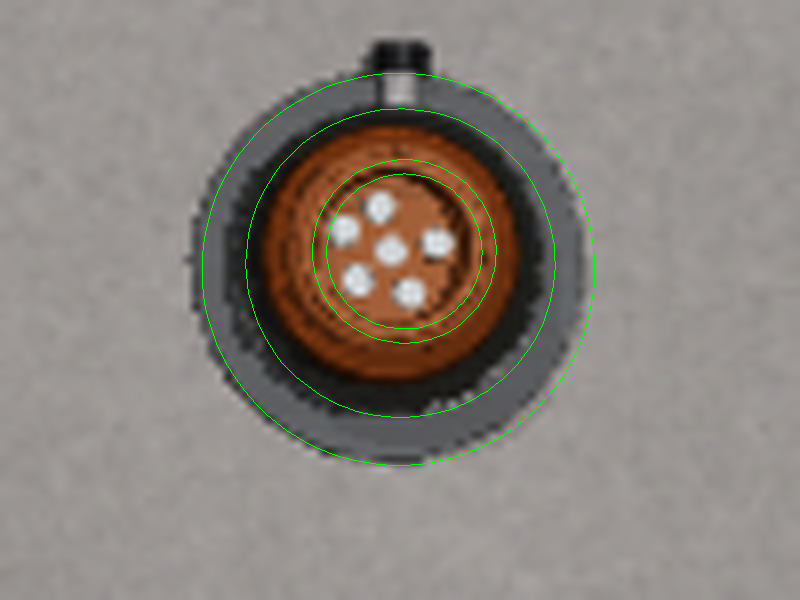

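View pics/jar_side.png

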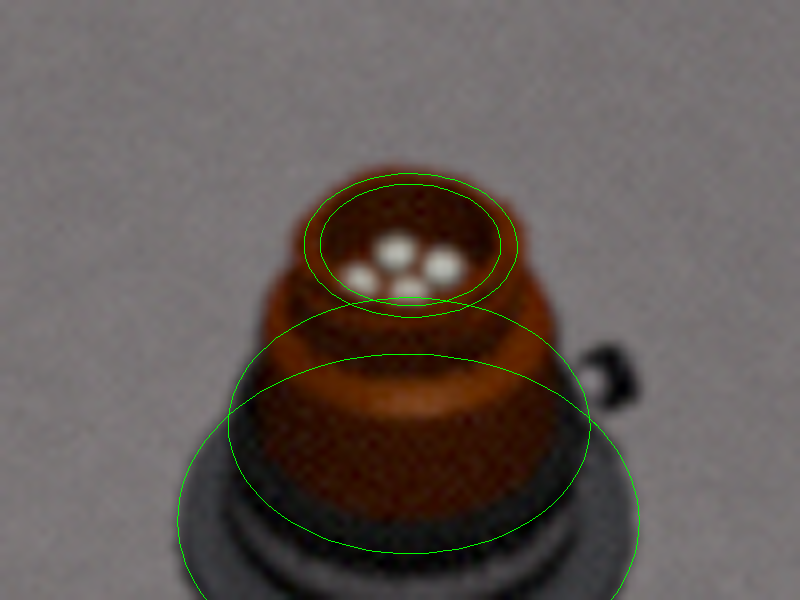

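Run:
```python
from h import *
c=dict(np.load('top2.npz'))
print('disc top after',radial(c,[.5566,-.1868],.009,.025,.006,-1))
s=dict(np.load('side2.npz'))
print('disc side after',radial(s,[.5537,-.1851],.009,.025,.006,-1))
for cc,n in((s,'side'),):
  for sg,r,z in((1,.022,.105),(1,.0275,.105),(1,.06,.01)):
    print(n,r,radial(cc,[.5537,-.0295],z,r,.003,sg))
c=dict(np.load('top0.npz'));h=cv2.cvtColor(c['image'],cv2.COLOR_RGB2HSV)[...,1]
print('ring top0',radial(c,[.5228,.2278],.018,.033,.006,-1,ch=h),radial(c,[.5228,.2278],.018,.0195,.005,1,ch=h))
s=dict(np.load('side0.npz'));h=cv2.cvtColor(s['image'],cv2.COLOR_RGB2HSV)[...,1]
print('ring side hole',radial(s,[.518,.2235],.018,.0195,.005,1,ch=h),radial(s,[.518,.2235],.018,.033,.005,-1,ch=h))
# ring marks
for n,u0,v0 in(('top',235,246),('side',244,209)):
    k=dict(np.load(n+'0.npz'));im=k['image'].astype(int);
    m=(im[...,0]>(110 if n=='top' else 70))&win(k,u0,v0,14)
    w=im[v0-16:v0+16,u0-20:u0+20,0]
    ctr=np.array([.5228,.2278] if n=='top' else [.518,.2235])
    # angular profile of red at r=.027
    pr=[]
    for a in range(0,360,2):
        r=[];
        for rr in(.025,.027,.029):
            u,v=proj(k,[ctr[0]+rr*np.cos(np.radians(a)),ctr[1]+rr*np.sin(np.radians(a)),.018]);r.append(cv2.getRectSubPix(k['image'][...,0].astype(np.float32),(1,1),(u,v))[0,0])
        pr.append(max(r))
    pr=np.array(pr)-np.median(pr);pr[pr<15]=0
    ph=np.angle((pr*np.exp(1j*4*np.radians(np.arange(0,360,2)))).sum())/4
    print(n,'marks angles',[a*2 for a in range(180) if pr[a]>15],'phase',np.degrees(ph))
# clamp
c=dict(np.load('top0.npz'));print('clamp',atz(c,341,210,.03),atz(c,342,209,.03))
```

```text
disc top after (array([ 0.5565, -0.1864,  0.0244]), np.float64(0.00042), 180)
disc side after (array([ 0.5535, -0.1853,  0.025 ]), np.float64(0.0004), 180)
side 0.022 (array([ 0.5555, -0.0247,  0.021 ]), np.float64(0.00101), 108)
side 0.0275 (array([ 0.5515, -0.0335,  0.0284]), np.float64(0.00083), 108)
side 0.06 (array([ 0.5505, -0.0338,  0.0605]), np.float64(0.00078), 134)
ring top0 (array([0.5229, 0.228 , 0.0337]), np.float64(0.00044), 180) (array([0.5228, 0.2288, 0.0191]), np.float64(0.0004), 180)
ring side hole (array([0.519 , 0.2283, 0.018 ]), np.float64(0.00082), 180) (array([0.5192, 0.2278, 0.0333]), np.float64(0.00136), 160)
top marks angles [16, 18, 20, 22, 24, 26, 28, 30, 32, 104, 106, 108, 110, 112, 114, 116, 194, 196, 198, 200, 202, 204, 206, 208, 288, 290, 292, 294, 296, 298, 300, 302] phase 22.84841410671154
side marks angles [22, 24, 26, 28, 30, 32, 34, 36, 38, 64, 96, 98, 100, 102, 104, 106, 108, 110, 112, 114, 178, 180, 182, 184, 186, 188, 190, 192, 194, 196, 198, 200, 202, 290, 292, 294, 296, 298, 300, 302, 304, 306, 308, 310, 312, 314] phase 20.64651602878475
clamp [ 0.61260104 -0.02942064  0.03      ] [ 0.61505409 -0.0318051   0.03      ]
```

{"api": "move_arm", "payload": {
  "moves": [
    {"hand": 30,"x": -0.4,"y": 0.3,"z": 0,"wx": 0,"wy": 0,"wz": 0},
    {"hand": 30,"x": -0.9,"y": 0.65,"z": 0,"wx": 0,"wy": 0,"wz": 0},
    {"hand": 30,"x": -1,"y": 0.7,"z": 0,"wx": 0,"wy": 0,"wz": 0},
    {"hand": 30,"x": -1,"y": 0.7,"z": 0,"wx": 0,"wy": 0,"wz": 0},
    {"hand": 30,"x": -1,"y": 0.7,"z": 0,"wx": 0,"wy": 0,"wz": 0},
    {"hand": 30,"x": -1,"y": 0.7,"z": 0,"wx": 0,"wy": 0,"wz": 0},
    {"hand": 30,"x": -1,"y": 0.7,"z": 0.5,"wx": 0,"wy": 0,"wz": 0},
    {"hand": 30,"x": -1,"y": 0.7,"z": 0.8,"wx": 0,"wy": 0,"wz": 0},
    {"hand": 30,"x": -0.8,"y": 0.54,"z": 1,"wx": 0,"wy": 0,"wz": 0},
    {"hand": 30,"x": -0.2,"y": 0.2,"z": 1,"wx": 0,"wy": 0,"wz": 0},
    {"hand": 30,"x": 0,"y": 0,"z": 1,"wx": 0,"wy": 0,"wz": 0},
    {"hand": 30,"x": 0,"y": 0,"z": 1,"wx": 0,"wy": 0,"wz": 0},
    {"hand": 30,"x": 0,"y": 0,"z": 0.7,"wx": 0,"wy": 0,"wz": 0},
    {"hand": 30,"x": 0,"y": 0,"z": 0,"wx": 0,"wy": 0,"wz": 0},
    {"hand": 30,"x": 0,"y": 0,"z": 0,"wx": 0,"wy": 0,"wz": 0}
  ]
}}

```text
time_s: 9.9
position: [0.5564, -0.1892, 0.051]
tcp_rot: [[0.372, 0.928, 0.0], [0.928, -0.372, -0.0], [-0.0, 0.0, -1.0]]
force: [0.5, -0.4, 0.1]
opening: 0.344
```

```bash
python3 -c "
from h import *
plan(.5552,-.1842,.0125)"
```

```text
pos [ 0.5564 -0.1892  0.051 ] yaw_y -21.86 t 9.9 open 29.9 j1,6 [-29.7  -7.8]
F [ 0.5 -0.4  0.1] M [-0.07  0.08  0.04] tilt z [ 0.     -0.0003]
shift units [ 0.169 -0.117  1.541]
```

{"api": "move_arm", "payload": {
  "moves": [
    {"hand": 30,"x": 0.17,"y": -0.12,"z": 0,"wx": 0,"wy": 0,"wz": 0},
    {"hand": 30,"x": 0,"y": 0,"z": 0.6,"wx": 0,"wy": 0,"wz": 0},
    {"hand": 30,"x": 0,"y": 0,"z": 0.6,"wx": 0,"wy": 0,"wz": 0},
    {"hand": 30,"x": 0,"y": 0,"z": 0.34,"wx": 0,"wy": 0,"wz": 0},
    {"hand": 30,"x": 0,"y": 0,"z": 0,"wx": 0,"wy": 0,"wz": 0},
    {"hand": 20,"x": 0,"y": 0,"z": 0,"wx": 0,"wy": 0,"wz": 0},
    {"hand": 12,"x": 0,"y": 0,"z": 0,"wx": 0,"wy": 0,"wz": 0},
    {"hand": 5,"x": 0,"y": 0,"z": 0,"wx": 0,"wy": 0,"wz": 0},
    {"hand": 0,"x": 0,"y": 0,"z": 0,"wx": 0,"wy": 0,"wz": 0},
    {"hand": 0,"x": 0,"y": 0,"z": 0,"wx": 0,"wy": 0,"wz": 0}
  ]
}}

```text
time_s: 10.9
position: [0.5554, -0.1825, 0.0129]
tcp_rot: [[0.371, 0.929, 0.001], [0.929, -0.371, -0.0], [-0.0, 0.001, -1.0]]
force: [0.6, 0.7, 0.7]
opening: 0.168
```

```bash
python3 -c "
from h import *
plan(.555,-.0282,.16)"
```

```text
pos [ 0.5554 -0.1825  0.0129] yaw_y -21.76 t 10.9 open 14.62 j1,6 [-29.1  -7.4]
F [0.6 0.7 0.7] M [-0.05  0.08  0.03] tilt z [ 0.0006 -0.0003]
shift units [ 5.724 -2.298 -5.886]
```

{"api": "move_arm", "payload": {
  "moves": [
    {"hand": 22,"x": 0,"y": 0,"z": 0,"wx": 0,"wy": 0,"wz": 0},
    {"hand": 22,"x": -0.066,"y": 0,"z": 0.02,"wx": 0,"wy": 0,"wz": 0},
    {"hand": 22,"x": 0,"y": 0,"z": 0,"wx": 0,"wy": 0,"wz": 0},
    {"hand": 15,"x": 0,"y": 0,"z": 0,"wx": 0,"wy": 0,"wz": 0},
    {"hand": 5,"x": 0,"y": 0,"z": 0,"wx": 0,"wy": 0,"wz": 0},
    {"hand": 0,"x": 0,"y": 0,"z": 0,"wx": 0,"wy": 0,"wz": 0},
    {"hand": 0,"x": 0,"y": 0,"z": 0,"wx": 0,"wy": 0,"wz": 0}
  ]
}}

```text
time_s: 11.6
position: [0.5546, -0.1839, 0.012]
tcp_rot: [[0.371, 0.929, -0.0], [0.929, -0.371, -0.0], [-0.0, 0.0, -1.0]]
force: [-0.0, 0.1, -1.3]
opening: 0.167
```

```bash
python3 -c "
from h import *
plan(.5552,-.1842,.16)
plan(.555,-.0282,.16)"
```

```text
pos [ 0.5546 -0.1839  0.012 ] yaw_y -21.76 t 11.6 open 14.49 j1,6 [-29.3  -7.5]
F [-0.   0.1 -1.3] M [-0.14  0.13  0.03] tilt z [-0.     -0.0001]
shift units [-1.000e-03  2.800e-02 -5.918e+00]
pos [ 0.5546 -0.1839  0.012 ] yaw_y -21.76 t 11.6 open 14.49 j1,6 [-29.3  -7.5]
F [-0.   0.1 -1.3] M [-0.14  0.13  0.03] tilt z [-0.     -0.0001]
shift units [ 5.791 -2.293 -5.919]
```

{"api": "move_arm", "payload": {
  "moves": [
    {"hand": 0,"x": 0,"y": 0,"z": -0.4,"wx": 0,"wy": 0,"wz": 0},
    {"hand": 0,"x": 0,"y": 0,"z": -1,"wx": 0,"wy": 0,"wz": 0},
    {"hand": 0,"x": 0,"y": 0,"z": -1,"wx": 0,"wy": 0,"wz": 0},
    {"hand": 0,"x": 0,"y": 0,"z": -1,"wx": 0,"wy": 0,"wz": 0},
    {"hand": 0,"x": 0,"y": 0,"z": -1,"wx": 0,"wy": 0,"wz": 0},
    {"hand": 0,"x": 0.6,"y": -0.24,"z": -1,"wx": 0,"wy": 0,"wz": 0},
    {"hand": 0,"x": 1,"y": -0.4,"z": -0.5,"wx": 0,"wy": 0,"wz": 0},
    {"hand": 0,"x": 1,"y": -0.4,"z": 0,"wx": 0,"wy": 0,"wz": 0},
    {"hand": 0,"x": 1,"y": -0.4,"z": 0,"wx": 0,"wy": 0,"wz": 0},
    {"hand": 0,"x": 1,"y": -0.4,"z": 0,"wx": 0,"wy": 0,"wz": 0},
    {"hand": 0,"x": 0.8,"y": -0.3,"z": 0,"wx": 0,"wy": 0,"wz": 0},
    {"hand": 0,"x": 0.39,"y": -0.15,"z": 0,"wx": 0,"wy": 0,"wz": 0},
    {"hand": 0,"x": 0,"y": 0,"z": 0,"wx": 0,"wy": 0,"wz": 0},
    {"hand": 0,"x": 0,"y": 0,"z": 0,"wx": 0,"wy": 0,"wz": 0},
    {"hand": 0,"x": 0,"y": 0,"z": 0,"wx": 0,"wy": 0,"wz": 0}
  ]
}}

```text
time_s: 13.1
position: [0.5553, -0.0293, 0.1597]
tcp_rot: [[0.372, 0.928, 0.0], [0.928, -0.372, -0.0], [-0.0, 0.001, -1.0]]
force: [-0.7, -0.1, -0.6]
opening: 0.168
```

```bash
python3 -c "
from h import *
plan(.555,-.0282,.12)
c=cap('side','s3');plan(.555,-.0282,.12)
im=c['image'][:,:,::-1]
cv2.imwrite('pics/s3c.png',cv2.resize(im[170:290,240:400],(800,600)))
"
```

```text
pos [ 0.5553 -0.0293  0.1597] yaw_y -21.82 t 13.1 open 14.65 j1,6 [-14.5   7.3]
F [-0.7 -0.1 -0.6] M [-0.14  0.13 -0.02] tilt z [ 0.0004 -0.0005]
shift units [ 0.036 -0.029  1.587]
pos [ 0.5553 -0.0293  0.1596] yaw_y -21.84 t 13.15 open 14.62 j1,6 [-14.5   7.3]
F [ 0.4  0.2 -0.8] M [-0.09  0.11  0.  ] tilt z [ 0.0002 -0.0003]
shift units [ 0.039 -0.027  1.583]
```

View pics/s3c.png

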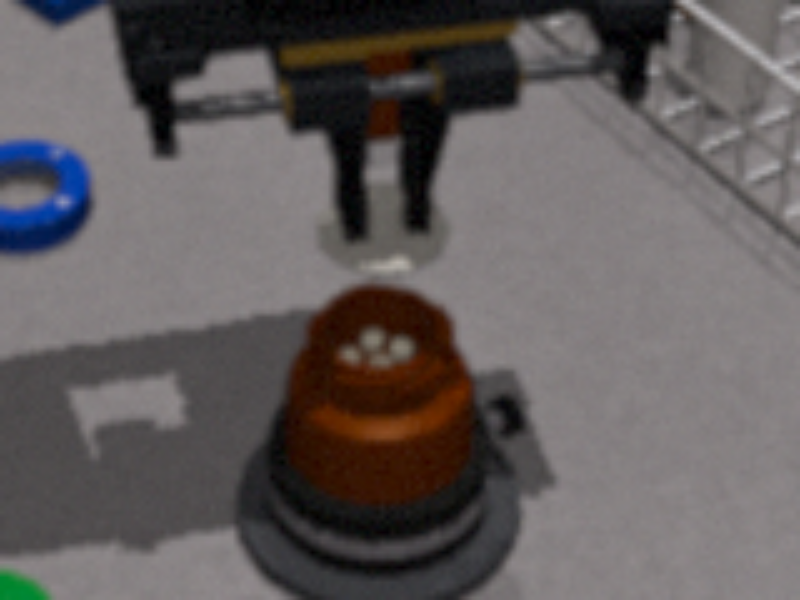

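The picture shows the disc level at crop (383,240), directly above the mouth at about (381,320). I'll lower it with feel.

{"api": "move_arm", "payload": {
  "moves": [
    {"hand": 0,"x": 0.04,"y": -0.03,"z": 0.4,"wx": 0,"wy": 0,"wz": 0},
    {"hand": 0,"x": 0,"y": 0,"z": 0.6,"wx": 0,"wy": 0,"wz": 0},
    {"hand": 0,"x": 0,"y": 0,"z": 0.3,"wx": 0,"wy": 0,"wz": 0},
    {"hand": 0,"x": 0,"y": 0,"z": 0.1,"wx": 0,"wy": 0,"wz": 0},
    {"hand": 0,"x": 0,"y": 0,"z": 0,"wx": 0,"wy": 0,"wz": 0},
    {"hand": 0,"x": 0,"y": 0,"z": 0,"wx": 0,"wy": 0,"wz": 0},
    {"hand": 0,"x": 0,"y": 0,"z": 0,"wx": 0,"wy": 0,"wz": 0}
  ]
}}

```text
time_s: 13.85
position: [0.5552, -0.0271, 0.125]
tcp_rot: [[0.371, 0.929, 0.001], [0.929, -0.371, -0.0], [0.0, 0.001, -1.0]]
force: [-0.5, -0.0, -0.3]
opening: 0.171
```

```bash
python3 -c "
from h import *
plan(.555,-.0282,.114)"
```

```text
pos [ 0.5552 -0.0271  0.125 ] yaw_y -21.76 t 13.85 open 14.88 j1,6 [-14.3   7.4]
F [-0.5 -0.  -0.3] M [-0.07  0.1   0.04] tilt z [ 0.0011 -0.0003]
shift units [-0.043  0.009  0.441]
```

{"api": "move_arm", "payload": {
  "moves": [
    {"hand": 0,"x": -0.03,"y": 0,"z": 0,"wx": 0,"wy": 0,"wz": 0},
    {"hand": 0,"x": 0,"y": 0,"z": 0.16,"wx": 0,"wy": 0,"wz": 0},
    {"hand": 0,"x": 0,"y": 0,"z": 0.08,"wx": 0,"wy": 0,"wz": 0},
    {"hand": 0,"x": 0,"y": 0,"z": 0.08,"wx": 0,"wy": 0,"wz": 0},
    {"hand": 0,"x": 0,"y": 0,"z": 0,"wx": 0,"wy": 0,"wz": 0}
  ]
}}

```text
time_s: 14.35
position: [0.5541, -0.0276, 0.1161]
tcp_rot: [[0.371, 0.929, -0.001], [0.929, -0.371, 0.0], [-0.0, -0.001, -1.0]]
force: [-0.6, 0.2, 0.3]
opening: 0.17
```

```bash
python3 -c "
from h import *
plan(.555,-.0282,.111)"
```

```text
pos [ 0.5541 -0.0276  0.1161] yaw_y -21.76 t 14.35 open 14.78 j1,6 [-14.4   7.4]
F [-0.6  0.2  0.3] M [-0.15  0.09 -0.  ] tilt z [-0.0009  0.0002]
shift units [-0.008  0.041  0.204]
```

{"api": "move_arm", "payload": {
  "moves": [
    {"hand": 0,"x": 0,"y": 0.02,"z": 0.03,"wx": 0,"wy": 0,"wz": 0},
    {"hand": 0,"x": 0,"y": 0,"z": 0.03,"wx": 0,"wy": 0,"wz": 0},
    {"hand": 0,"x": 0,"y": 0,"z": 0.03,"wx": 0,"wy": 0,"wz": 0},
    {"hand": 0,"x": 0,"y": 0,"z": 0,"wx": 0,"wy": 0,"wz": 0}
  ]
}}

```text
time_s: 14.75
position: [0.5549, -0.0279, 0.1142]
tcp_rot: [[0.371, 0.929, -0.0], [0.929, -0.371, 0.0], [-0.0, -0.0, -1.0]]
force: [-0.0, 0.8, -0.0]
opening: 0.168
```

```bash
python3 -c "
from h import *
plan(.555,-.0282,.111)"
```

```text
pos [ 0.5549 -0.0279  0.1142] yaw_y -21.76 t 14.75 open 14.61 j1,6 [-14.4   7.4]
F [-0.   0.8 -0. ] M [-0.14  0.1   0.04] tilt z [-0.0002  0.    ]
shift units [-0.011  0.011  0.129]
```

{"api": "move_arm", "payload": {
  "moves": [
    {"hand": 0,"x": 0,"y": 0,"z": 0.03,"wx": 0,"wy": 0,"wz": 0},
    {"hand": 0,"x": 0,"y": 0,"z": 0.03,"wx": 0,"wy": 0,"wz": 0},
    {"hand": 0,"x": 0,"y": 0,"z": 0.02,"wx": 0,"wy": 0,"wz": 0},
    {"hand": 0,"x": 0,"y": 0,"z": 0,"wx": 0,"wy": 0,"wz": 0}
  ]
}}

```text
time_s: 15.15
position: [0.5553, -0.0282, 0.1125]
tcp_rot: [[0.371, 0.929, 0.001], [0.929, -0.371, -0.0], [-0.0, 0.001, -1.0]]
force: [0.9, -0.8, 1.3]
opening: 0.168
```

```bash
python3 -c "
from h import *
plan(.555,-.0282,.111)"
```

```text
pos [ 0.5553 -0.0282  0.1125] yaw_y -21.76 t 15.15 open 14.66 j1,6 [-14.4   7.4]
F [ 0.9 -0.8  1.3] M [-0.32  0.07 -0.01] tilt z [ 0.001  -0.0005]
shift units [-0.006 -0.012  0.061]
```

{"api": "move_arm", "payload": {
  "moves": [
    {"hand": 0,"x": 0,"y": 0,"z": 0.02,"wx": 0,"wy": 0,"wz": 0},
    {"hand": 0,"x": 0,"y": 0,"z": 0.02,"wx": 0,"wy": 0,"wz": 0},
    {"hand": 0,"x": 0,"y": 0,"z": 0.02,"wx": 0,"wy": 0,"wz": 0},
    {"hand": 0,"x": 0,"y": 0,"z": 0,"wx": 0,"wy": 0,"wz": 0}
  ]
}}

```text
time_s: 15.55
position: [0.5553, -0.0281, 0.111]
tcp_rot: [[0.371, 0.929, 0.001], [0.929, -0.371, -0.0], [-0.0, 0.001, -1.0]]
force: [2.1, -2.1, 2.5]
opening: 0.173
```

{"api": "move_arm", "payload": {
  "moves": [
    {"hand": 0,"x": 0,"y": 0,"z": 0.02,"wx": 0,"wy": 0,"wz": 0},
    {"hand": 0,"x": 0,"y": 0,"z": 0.02,"wx": 0,"wy": 0,"wz": 0},
    {"hand": 0,"x": 0,"y": 0,"z": 0,"wx": 0,"wy": 0,"wz": 0}
  ]
}}

```text
time_s: 15.85
position: [0.5554, -0.0282, 0.1109]
tcp_rot: [[0.371, 0.929, 0.001], [0.929, -0.371, -0.001], [-0.0, 0.001, -1.0]]
force: [-0.7, -2.0, 8.5]
opening: 0.171
```

{"api": "move_arm", "payload": {
  "moves": [
    {"hand": 0,"x": 0,"y": 0,"z": 0.02,"wx": 0,"wy": 0,"wz": 0},
    {"hand": 0,"x": 0,"y": 0,"z": 0.02,"wx": 0,"wy": 0,"wz": 0},
    {"hand": 0,"x": 0,"y": 0,"z": 0,"wx": 0,"wy": 0,"wz": 0}
  ]
}}

```text
time_s: 16.15
position: [0.5554, -0.0282, 0.1108]
tcp_rot: [[0.37, 0.929, 0.001], [0.929, -0.37, -0.001], [-0.0, 0.002, -1.0]]
force: [-2.6, -0.7, 14.5]
opening: 0.169
```

{"api": "move_arm", "payload": {
  "moves": [
    {"hand": 0,"x": 0,"y": 0,"z": 0.03,"wx": 0,"wy": 0,"wz": 0},
    {"hand": 0,"x": 0,"y": 0,"z": 0.02,"wx": 0,"wy": 0,"wz": 0},
    {"hand": 0,"x": 0,"y": 0,"z": 0,"wx": 0,"wy": 0,"wz": 0}
  ]
}}

```text
time_s: 16.45
position: [0.5554, -0.0281, 0.1108]
tcp_rot: [[0.37, 0.929, 0.002], [0.929, -0.37, -0.001], [-0.0, 0.002, -1.0]]
force: [-5.3, -1.5, 22.2]
opening: 0.171
```

```bash
python3 -c "
from h import *
plan(.555,-.0282,.111)"
```

```text
pos [ 0.5554 -0.0281  0.1108] yaw_y -21.73 t 16.45 open 14.89 j1,6 [-14.4   7.4]
F [-5.3 -1.5 22.2] M [-0.3   0.87 -0.02] tilt z [ 0.002 -0.001]
shift units [-0.008 -0.014 -0.01 ]
```

The disc is home: a firm stop at TCP z 0.1108 (expected 0.111) under 22 N with no movement. I'll unload, release, rise and go to the ring.

{"api": "move_arm", "payload": {
  "moves": [
    {"hand": 0,"x": 0,"y": 0,"z": -0.1,"wx": 0,"wy": 0,"wz": 0},
    {"hand": 0,"x": 0,"y": 0,"z": -0.03,"wx": 0,"wy": 0,"wz": 0},
    {"hand": 30,"x": 0,"y": 0,"z": 0,"wx": 0,"wy": 0,"wz": 0},
    {"hand": 30,"x": 0,"y": 0,"z": 0,"wx": 0,"wy": 0,"wz": 0},
    {"hand": 35,"x": 0,"y": 0,"z": 0,"wx": 0,"wy": 0,"wz": 0},
    {"hand": 35,"x": 0,"y": 0,"z": -0.3,"wx": 0,"wy": 0,"wz": 0},
    {"hand": 35,"x": 0,"y": 0,"z": -0.7,"wx": 0,"wy": 0,"wz": 0},
    {"hand": 84,"x": 0,"y": 0,"z": -1,"wx": 0,"wy": 0,"wz": 0},
    {"hand": 84,"x": 0,"y": 0,"z": -1,"wx": 0,"wy": 0,"wz": 0}
  ]
}}

```text
time_s: 17.35
position: [0.5544, -0.0276, 0.1864]
tcp_rot: [[0.371, 0.929, -0.002], [0.929, -0.371, 0.001], [0.0, -0.002, -1.0]]
force: [0.7, -0.6, 0.9]
opening: 0.507
```

```bash
python3 -c "
from h import *
plan(.5212,.230,.1)"
```

```text
pos [ 0.5544 -0.0276  0.1864] yaw_y -21.76 t 17.35 open 44.1 j1,6 [-14.4   7.4]
F [ 0.7 -0.6  0.9] M [-0.09  0.14 -0.02] tilt z [-0.0016  0.0007]
shift units [ 9.077 -5.047  3.466]
```

{"api": "move_arm", "payload": {
  "moves": [
    {"hand": 84,"x": 0.4,"y": -0.2,"z": 0,"wx": 0,"wy": 0,"wz": 0},
    {"hand": 84,"x": 0.9,"y": -0.5,"z": 0,"wx": 0,"wy": 0,"wz": 0},
    {"hand": 84,"x": 1,"y": -0.55,"z": 0,"wx": 0,"wy": 0,"wz": 0},
    {"hand": 84,"x": 1,"y": -0.55,"z": 0,"wx": 0,"wy": 0,"wz": 0},
    {"hand": 84,"x": 1,"y": -0.55,"z": 0,"wx": 0,"wy": 0,"wz": 0},
    {"hand": 84,"x": 1,"y": -0.55,"z": 0,"wx": 0,"wy": 0,"wz": 0},
    {"hand": 84,"x": 1,"y": -0.55,"z": 0.3,"wx": 0,"wy": 0,"wz": 0},
    {"hand": 84,"x": 1,"y": -0.55,"z": 0.7,"wx": 0,"wy": 0,"wz": 0},
    {"hand": 84,"x": 0.9,"y": -0.5,"z": 0.9,"wx": 0,"wy": 0,"wz": 0},
    {"hand": 84,"x": 0.6,"y": -0.35,"z": 0.9,"wx": 0,"wy": 0,"wz": 0},
    {"hand": 84,"x": 0.28,"y": -0.2,"z": 0.7,"wx": 0,"wy": 0,"wz": 0},
    {"hand": 84,"x": 0,"y": 0,"z": 0,"wx": 0,"wy": 0,"wz": 0},
    {"hand": 84,"x": 0,"y": 0,"z": 0,"wx": 0,"wy": 0,"wz": 0},
    {"hand": 84,"x": 0,"y": 0,"z": 0,"wx": 0,"wy": 0,"wz": 0}
  ]
}}

```text
time_s: 18.75
position: [0.5225, 0.2295, 0.0991]
tcp_rot: [[0.371, 0.929, 0.001], [0.929, -0.371, 0.0], [0.001, 0.001, -1.0]]
force: [-0.2, -1.2, -0.5]
opening: 0.965
```

```bash
python3 -c "
from h import *
plan(.5212,.230,.003)
c=cap('side','s4');im=c['image'][:,:,::-1]
cv2.imwrite('pics/s4c.png',np.hstack([cv2.resize(im[140:260,170:320],(500,400)),cv2.resize(im[200:290,280:350],(300,400))]))
"
```

```text
pos [0.5225 0.2295 0.0991] yaw_y -21.79 t 18.75 open 83.95 j1,6 [12.5 34.3]
F [-0.2 -1.2 -0.5] M [-0.07  0.12 -0.04] tilt z [0.0014 0.0003]
shift units [-0.004 -0.06   3.844]
```

View pics/s4c.png

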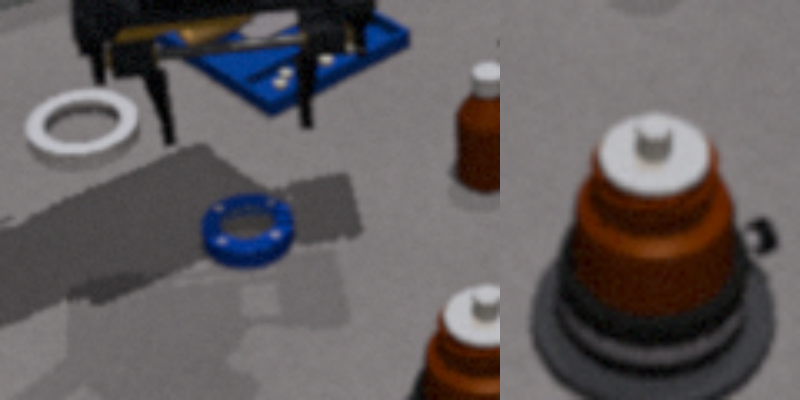

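The disc sits flat in the mouth with its knob up, and the open fingers stand over the ring. I'll go down and centre it with two crossed grips.

{"api": "move_arm", "payload": {
  "moves": [
    {"hand": 84,"x": 0,"y": -0.04,"z": 0.4,"wx": 0,"wy": 0,"wz": 0},
    {"hand": 84,"x": 0,"y": 0,"z": 0.9,"wx": 0,"wy": 0,"wz": 0},
    {"hand": 84,"x": 0,"y": 0,"z": 0.9,"wx": 0,"wy": 0,"wz": 0},
    {"hand": 84,"x": 0,"y": 0,"z": 0.8,"wx": 0,"wy": 0,"wz": 0},
    {"hand": 84,"x": 0,"y": 0,"z": 0.5,"wx": 0,"wy": 0,"wz": 0},
    {"hand": 84,"x": 0,"y": 0,"z": 0.2,"wx": 0,"wy": 0,"wz": 0},
    {"hand": 84,"x": 0,"y": 0,"z": 0,"wx": 0,"wy": 0,"wz": 0},
    {"hand": 84,"x": 0,"y": 0,"z": 0,"wx": 0,"wy": 0,"wz": 0}
  ]
}}

```text
time_s: 19.6
position: [0.5215, 0.2302, 0.0064]
tcp_rot: [[0.371, 0.929, 0.001], [0.929, -0.371, 0.0], [0.001, 0.001, -1.0]]
force: [0.5, 0.6, 0.7]
opening: 0.965
```

```bash
python3 -c "
from h import *
plan(.5212,.230,.003)"
```

```text
pos [0.5215 0.2302 0.0064] yaw_y -21.77 t 19.6 open 83.98 j1,6 [12.6 34.4]
F [0.5 0.6 0.7] M [-0.11  0.12 -0.  ] tilt z [0.0013 0.0003]
shift units [-0.011 -0.008  0.136]
```

Down 3 mm more, first grip, release, quarter turn back (j6 34° → −56°), second grip.

{"api": "move_arm", "payload": {
  "moves": [
    {"hand": 84,"x": 0,"y": 0,"z": 0.1,"wx": 0,"wy": 0,"wz": 0},
    {"hand": 76,"x": 0,"y": 0,"z": 0,"wx": 0,"wy": 0,"wz": 0},
    {"hand": 70,"x": 0,"y": 0,"z": 0,"wx": 0,"wy": 0,"wz": 0},
    {"hand": 66,"x": 0,"y": 0,"z": 0,"wx": 0,"wy": 0,"wz": 0},
    {"hand": 62,"x": 0,"y": 0,"z": 0,"wx": 0,"wy": 0,"wz": 0},
    {"hand": 60,"x": 0,"y": 0,"z": 0,"wx": 0,"wy": 0,"wz": 0},
    {"hand": 60,"x": 0,"y": 0,"z": 0,"wx": 0,"wy": 0,"wz": 0}
  ]
}}

```text
time_s: 20.3
position: [0.5211, 0.2301, 0.0035]
tcp_rot: [[0.371, 0.929, 0.0], [0.929, -0.371, 0.0], [0.0, 0.0, -1.0]]
force: [0.2, 0.2, 2.7]
opening: 0.756
```

{"api": "move_arm", "payload": {
  "moves": [
    {"hand": 80,"x": 0,"y": 0,"z": 0,"wx": 0,"wy": 0,"wz": 0},
    {"hand": 80,"x": 0,"y": 0,"z": 0,"wx": 0,"wy": 0,"wz": 0},
    {"hand": 80,"x": 0,"y": 0,"z": 0,"wx": 0,"wy": 0,"wz": -3},
    {"hand": 80,"x": 0,"y": 0,"z": 0,"wx": 0,"wy": 0,"wz": -8},
    {"hand": 80,"x": 0,"y": 0,"z": 0,"wx": 0,"wy": 0,"wz": -8},
    {"hand": 80,"x": 0,"y": 0,"z": 0,"wx": 0,"wy": 0,"wz": -8},
    {"hand": 80,"x": 0,"y": 0,"z": 0,"wx": 0,"wy": 0,"wz": -8},
    {"hand": 80,"x": 0,"y": 0,"z": 0,"wx": 0,"wy": 0,"wz": -8},
    {"hand": 80,"x": 0,"y": 0,"z": 0,"wx": 0,"wy": 0,"wz": -8},
    {"hand": 80,"x": 0,"y": 0,"z": 0,"wx": 0,"wy": 0,"wz": -8},
    {"hand": 80,"x": 0,"y": 0,"z": 0,"wx": 0,"wy": 0,"wz": -8},
    {"hand": 80,"x": 0,"y": 0,"z": 0,"wx": 0,"wy": 0,"wz": -8},
    {"hand": 80,"x": 0,"y": 0,"z": 0,"wx": 0,"wy": 0,"wz": -8},
    {"hand": 80,"x": 0,"y": 0,"z": 0,"wx": 0,"wy": 0,"wz": -7},
    {"hand": 80,"x": 0,"y": 0,"z": 0,"wx": 0,"wy": 0,"wz": 0},
    {"hand": 80,"x": 0,"y": 0,"z": 0,"wx": 0,"wy": 0,"wz": 0}
  ]
}}

```text
time_s: 21.9
position: [0.5208, 0.2301, 0.0032]
tcp_rot: [[-0.928, 0.373, -0.0], [0.373, 0.928, -0.0], [0.0, -0.0, -1.0]]
force: [0.7, 0.6, 0.0]
opening: 0.918
```

```bash
python3 -c "
from h import *
plan(.5212,.230,.003)"
```

```text
pos [0.5208 0.2301 0.0032] yaw_y 68.09 t 21.9 open 79.86 j1,6 [ 12.6 -55.5]
F [0.7 0.6 0. ] M [-0.02 -0.04  0.  ] tilt z [-0.0002 -0.    ]
shift units [-0.016  0.002  0.007]
```

{"api": "move_arm", "payload": {
  "moves": [
    {"hand": 72,"x": 0,"y": 0,"z": 0,"wx": 0,"wy": 0,"wz": 0},
    {"hand": 66,"x": 0,"y": 0,"z": 0,"wx": 0,"wy": 0,"wz": 0},
    {"hand": 60,"x": 0,"y": 0,"z": 0,"wx": 0,"wy": 0,"wz": 0},
    {"hand": 55,"x": 0,"y": 0,"z": 0,"wx": 0,"wy": 0,"wz": 0},
    {"hand": 50,"x": 0,"y": 0,"z": 0,"wx": 0,"wy": 0,"wz": 0},
    {"hand": 50,"x": 0,"y": 0,"z": 0,"wx": 0,"wy": 0,"wz": 0}
  ]
}}

```text
time_s: 22.5
position: [0.5209, 0.2301, 0.0033]
tcp_rot: [[-0.929, 0.371, 0.0], [0.371, 0.929, 0.0], [-0.0, 0.0, -1.0]]
force: [-0.6, -0.0, 0.0]
opening: 0.75
```

```bash
python3 -c "
from h import *
plan(.5552,-.0282,.15)"
```

```text
pos [0.5209 0.2301 0.0033] yaw_y 68.23 t 22.5 open 65.24 j1,6 [ 12.6 -55.6]
F [-0.6 -0.   0. ] M [ 0.03  0.03 -0.04] tilt z [0. 0.]
shift units [-5.106 -9.086 -5.869]
```

{"api": "move_arm", "payload": {
  "moves": [
    {"hand": 50,"x": 0,"y": 0,"z": -0.4,"wx": 0,"wy": 0,"wz": 0},
    {"hand": 50,"x": 0,"y": 0,"z": -1,"wx": 0,"wy": 0,"wz": 0},
    {"hand": 50,"x": 0,"y": 0,"z": -1,"wx": 0,"wy": 0,"wz": 0},
    {"hand": 50,"x": 0,"y": 0,"z": -1,"wx": 0,"wy": 0,"wz": 0},
    {"hand": 50,"x": 0,"y": 0,"z": -1,"wx": 0,"wy": 0,"wz": 0},
    {"hand": 50,"x": -0.2,"y": -0.4,"z": -1,"wx": 0,"wy": 0,"wz": 0},
    {"hand": 50,"x": -0.5,"y": -0.9,"z": -0.6,"wx": 0,"wy": 0,"wz": 0},
    {"hand": 50,"x": -0.56,"y": -1,"z": 0,"wx": 0,"wy": 0,"wz": 0},
    {"hand": 50,"x": -0.56,"y": -1,"z": 0,"wx": 0,"wy": 0,"wz": 0},
    {"hand": 50,"x": -0.56,"y": -1,"z": 0,"wx": 0,"wy": 0,"wz": 0},
    {"hand": 50,"x": -0.56,"y": -1,"z": 0,"wx": 0,"wy": 0,"wz": 0},
    {"hand": 50,"x": -0.56,"y": -1,"z": 0,"wx": 0,"wy": 0,"wz": 0},
    {"hand": 50,"x": -0.56,"y": -1,"z": 0,"wx": 0,"wy": 0,"wz": 0},
    {"hand": 50,"x": -0.56,"y": -0.9,"z": 0,"wx": 0,"wy": 0,"wz": 0},
    {"hand": 50,"x": -0.36,"y": -0.6,"z": 0,"wx": 0,"wy": 0,"wz": 0},
    {"hand": 50,"x": -0.13,"y": -0.28,"z": 0,"wx": 0,"wy": 0,"wz": 0},
    {"hand": 50,"x": 0,"y": 0,"z": 0,"wx": 0,"wy": 0,"wz": 0},
    {"hand": 50,"x": 0,"y": 0,"z": 0,"wx": 0,"wy": 0,"wz": 0},
    {"hand": 50,"x": 0,"y": 0,"z": 0,"wx": 0,"wy": 0,"wz": 0}
  ]
}}

```text
time_s: 24.4
position: [0.555, -0.0269, 0.1533]
tcp_rot: [[-0.929, 0.37, -0.001], [0.37, 0.929, 0.0], [0.001, 0.0, -1.0]]
force: [0.2, -0.0, -0.7]
opening: 0.751
```

```bash
python3 -c "
from h import *
c=cap('side','s5');im=c['image'][:,:,::-1]
plan(.5552,-.0282,.120)
cv2.imwrite('pics/s5c.png',cv2.resize(im[170:290,240:400],(800,600)))
"
```

```text
pos [ 0.555  -0.0269  0.1533] yaw_y 68.32 t 24.45 open 65.31 j1,6 [-14.3 -82.6]
F [-0.2  0.8  0. ] M [-0.08 -0.02 -0.02] tilt z [-0.0005  0.0004]
shift units [-0.026 -0.046  1.331]
```

View pics/s5c.png

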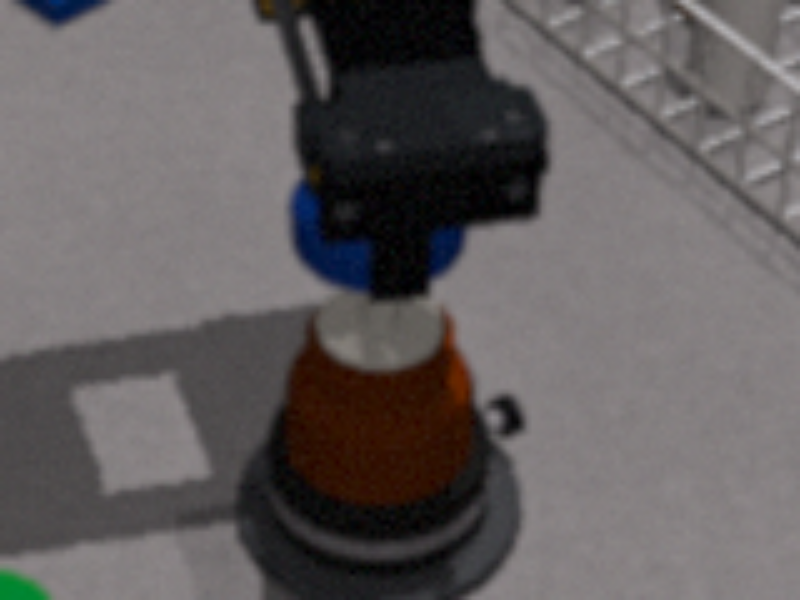

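The ring hangs level over the seated disc. I'll lower it.

{"api": "move_arm", "payload": {
  "moves": [
    {"hand": 50,"x": -0.02,"y": -0.04,"z": 0.4,"wx": 0,"wy": 0,"wz": 0},
    {"hand": 50,"x": 0,"y": 0,"z": 0.5,"wx": 0,"wy": 0,"wz": 0},
    {"hand": 50,"x": 0,"y": 0,"z": 0.4,"wx": 0,"wy": 0,"wz": 0},
    {"hand": 50,"x": 0,"y": 0,"z": 0.2,"wx": 0,"wy": 0,"wz": 0},
    {"hand": 50,"x": 0,"y": 0,"z": 0,"wx": 0,"wy": 0,"wz": 0},
    {"hand": 50,"x": 0,"y": 0,"z": 0,"wx": 0,"wy": 0,"wz": 0},
    {"hand": 50,"x": 0,"y": 0,"z": 0,"wx": 0,"wy": 0,"wz": 0}
  ]
}}

```text
time_s: 25.15
position: [0.5559, -0.0293, 0.1161]
tcp_rot: [[-0.929, 0.371, 0.001], [0.371, 0.929, -0.0], [-0.001, 0.0, -1.0]]
force: [-0.9, -0.5, -0.8]
opening: 0.757
```

```bash
python3 -c "
from h import *
plan(.5552,-.0282,.1065)"
```

```text
pos [ 0.5559 -0.0293  0.1161] yaw_y 68.24 t 25.15 open 65.88 j1,6 [-14.5 -82.8]
F [-0.9 -0.5 -0.8] M [-0.05  0.05  0.02] tilt z [ 0.0008 -0.0002]
shift units [0.041 0.032 0.384]
```

{"api": "move_arm", "payload": {
  "moves": [
    {"hand": 50,"x": 0.03,"y": 0.025,"z": 0,"wx": 0,"wy": 0,"wz": 0},
    {"hand": 50,"x": 0,"y": 0,"z": 0.1,"wx": 0,"wy": 0,"wz": 0},
    {"hand": 50,"x": 0,"y": 0,"z": 0.1,"wx": 0,"wy": 0,"wz": 0},
    {"hand": 50,"x": 0,"y": 0,"z": 0.06,"wx": 0,"wy": 0,"wz": 0},
    {"hand": 50,"x": 0,"y": 0,"z": 0,"wx": 0,"wy": 0,"wz": 0},
    {"hand": 50,"x": 0,"y": 0,"z": 0,"wx": 0,"wy": 0,"wz": 0}
  ]
}}

```text
time_s: 25.75
position: [0.555, -0.0283, 0.1092]
tcp_rot: [[-0.929, 0.371, -0.0], [0.371, 0.929, 0.0], [0.0, -0.0, -1.0]]
force: [0.7, 0.1, -0.4]
opening: 0.753
```

```bash
python3 -c "
from h import *
plan(.5552,-.0282,.1065)"
```

```text
pos [ 0.555  -0.0283  0.1092] yaw_y 68.24 t 25.75 open 65.52 j1,6 [-14.4 -82.7]
F [ 0.7  0.1 -0.4] M [-0.02  0.   -0.03] tilt z [-0.0002  0.0001]
shift units [-0.007  0.007  0.108]
```

Centred to 0.2 mm. I'll go on down in small steps.

{"api": "move_arm", "payload": {
  "moves": [
    {"hand": 50,"x": 0,"y": 0,"z": 0.04,"wx": 0,"wy": 0,"wz": 0},
    {"hand": 50,"x": 0,"y": 0,"z": 0.04,"wx": 0,"wy": 0,"wz": 0},
    {"hand": 50,"x": 0,"y": 0,"z": 0.04,"wx": 0,"wy": 0,"wz": 0},
    {"hand": 50,"x": 0,"y": 0,"z": 0,"wx": 0,"wy": 0,"wz": 0}
  ]
}}

```text
time_s: 26.15
position: [0.5549, -0.0283, 0.1061]
tcp_rot: [[-0.929, 0.371, -0.0], [0.371, 0.929, 0.0], [0.0, -0.0, -1.0]]
force: [1.1, 0.1, -0.6]
opening: 0.751
```

{"api": "move_arm", "payload": {
  "moves": [
    {"hand": 50,"x": 0,"y": 0,"z": 0.03,"wx": 0,"wy": 0,"wz": 0},
    {"hand": 50,"x": 0,"y": 0,"z": 0.03,"wx": 0,"wy": 0,"wz": 0},
    {"hand": 50,"x": 0,"y": 0,"z": 0,"wx": 0,"wy": 0,"wz": 0}
  ]
}}

```text
time_s: 26.45
position: [0.555, -0.0283, 0.1047]
tcp_rot: [[-0.929, 0.371, -0.0], [0.371, 0.929, 0.0], [0.0, -0.0, -1.0]]
force: [0.4, -0.1, -0.7]
opening: 0.752
```

{"api": "move_arm", "payload": {
  "moves": [
    {"hand": 50,"x": 0,"y": 0,"z": 0.03,"wx": 0,"wy": 0,"wz": 0},
    {"hand": 50,"x": 0,"y": 0,"z": 0.03,"wx": 0,"wy": 0,"wz": 0},
    {"hand": 50,"x": 0,"y": 0,"z": 0,"wx": 0,"wy": 0,"wz": 0}
  ]
}}

```text
time_s: 26.75
position: [0.5549, -0.0283, 0.1032]
tcp_rot: [[-0.929, 0.371, -0.0], [0.371, 0.929, 0.0], [0.0, -0.0, -1.0]]
force: [0.1, -0.7, -0.4]
opening: 0.756
```

```bash
python3 -c "
from h import *
plan(.5552,-.0282,.1065)"
```

```text
pos [ 0.5549 -0.0283  0.1032] yaw_y 68.24 t 26.75 open 65.78 j1,6 [-14.4 -82.7]
F [ 0.1 -0.7 -0.4] M [-0.02  0.05  0.  ] tilt z [-0.0003  0.0001]
shift units [-0.009  0.008 -0.133]
```

{"api": "move_arm", "payload": {
  "moves": [
    {"hand": 50,"x": 0,"y": 0,"z": 0.03,"wx": 0,"wy": 0,"wz": 0},
    {"hand": 50,"x": 0,"y": 0,"z": 0.02,"wx": 0,"wy": 0,"wz": 0},
    {"hand": 50,"x": 0,"y": 0,"z": 0,"wx": 0,"wy": 0,"wz": 0}
  ]
}}

```text
time_s: 27.05
position: [0.5551, -0.0283, 0.1029]
tcp_rot: [[-0.929, 0.371, 0.0], [0.371, 0.929, -0.0], [-0.0, -0.0, -1.0]]
force: [-2.1, -0.1, 5.4]
opening: 0.755
```

```bash
python3 -c "
from h import *
plan(.5552,-.0282,.1065)"
```

```text
pos [ 0.5551 -0.0283  0.1029] yaw_y 68.24 t 27.05 open 65.71 j1,6 [-14.4 -82.7]
F [-2.1 -0.1  5.4] M [ 0.08  0.33 -0.01] tilt z [ 0.0004 -0.0002]
shift units [-0.003  0.007 -0.142]
```

The lugs rest on the ridges 5.3 mm below the rim, as expected. Now I turn clockwise, following the lead (0.0026 units per degree).

{"api": "move_arm", "payload": {
  "moves": [
    {"hand": 50,"x": 0,"y": 0,"z": -0.03,"wx": 0,"wy": 0,"wz": 2},
    {"hand": 50,"x": 0,"y": 0,"z": 0.012,"wx": 0,"wy": 0,"wz": 5},
    {"hand": 50,"x": 0,"y": 0,"z": 0.013,"wx": 0,"wy": 0,"wz": 5},
    {"hand": 50,"x": 0,"y": 0,"z": 0.013,"wx": 0,"wy": 0,"wz": 5},
    {"hand": 50,"x": 0,"y": 0,"z": 0,"wx": 0,"wy": 0,"wz": 0}
  ]
}}

```text
time_s: 27.55
position: [0.5551, -0.0283, 0.1019]
tcp_rot: [[-0.78, 0.626, 0.0], [0.626, 0.78, 0.0], [-0.0, 0.0, -1.0]]
force: [0.2, 1.1, 0.5]
opening: 0.754
```

```bash
python3 -c "
from h import *
plan(.5552,-.0282,.1065)"
```

```text
pos [ 0.5551 -0.0283  0.1019] yaw_y 51.24 t 27.55 open 65.63 j1,6 [-14.4 -65.7]
F [0.2 1.1 0.5] M [ 0.03  0.06 -0.01] tilt z [0.0002 0.0001]
shift units [-0.     0.006 -0.183]
```

{"api": "move_arm", "payload": {
  "moves": [
    {"hand": 50,"x": 0,"y": 0,"z": 0.013,"wx": 0,"wy": 0,"wz": 5},
    {"hand": 50,"x": 0,"y": 0,"z": 0.013,"wx": 0,"wy": 0,"wz": 5},
    {"hand": 50,"x": 0,"y": 0,"z": 0.013,"wx": 0,"wy": 0,"wz": 5},
    {"hand": 50,"x": 0,"y": 0,"z": 0,"wx": 0,"wy": 0,"wz": 0}
  ]
}}

```text
time_s: 27.95
position: [0.5552, -0.0283, 0.101]
tcp_rot: [[-0.593, 0.806, 0.0], [0.806, 0.593, 0.0], [-0.0, 0.0, -1.0]]
force: [-0.1, 1.3, -0.1]
opening: 0.751
```

```bash
python3 -c "
from h import *
plan(.5552,-.0282,.1065)"
```

```text
pos [ 0.5552 -0.0283  0.101 ] yaw_y 36.34 t 27.95 open 65.36 j1,6 [-14.4 -50.8]
F [-0.1  1.3 -0.1] M [-0.04  0.02 -0.01] tilt z [0.0003 0.    ]
shift units [ 0.003  0.004 -0.221]
```

{"api": "move_arm", "payload": {
  "moves": [
    {"hand": 50,"x": 0,"y": 0,"z": 0.013,"wx": 0,"wy": 0,"wz": 5},
    {"hand": 50,"x": 0,"y": 0,"z": 0.013,"wx": 0,"wy": 0,"wz": 5},
    {"hand": 50,"x": 0,"y": 0,"z": 0.013,"wx": 0,"wy": 0,"wz": 5},
    {"hand": 50,"x": 0,"y": 0,"z": 0,"wx": 0,"wy": 0,"wz": 0}
  ]
}}

```text
time_s: 28.35
position: [0.5551, -0.0283, 0.1]
tcp_rot: [[-0.365, 0.931, 0.0], [0.931, 0.365, 0.0], [-0.0, 0.0, -1.0]]
force: [0.8, 0.3, 0.3]
opening: 0.756
```

```bash
python3 -c "
from h import *
plan(.5552,-.0282,.1065)"
```

```text
pos [ 0.5551 -0.0283  0.1   ] yaw_y 21.39 t 28.35 open 65.73 j1,6 [-14.4 -35.8]
F [0.8 0.3 0.3] M [-0.03  0.07  0.02] tilt z [0.0003 0.0001]
shift units [ 0.003  0.003 -0.259]
```

{"api": "move_arm", "payload": {
  "moves": [
    {"hand": 50,"x": 0,"y": 0,"z": 0.013,"wx": 0,"wy": 0,"wz": 5},
    {"hand": 50,"x": 0,"y": 0,"z": 0.013,"wx": 0,"wy": 0,"wz": 5},
    {"hand": 50,"x": 0,"y": 0,"z": 0,"wx": 0,"wy": 0,"wz": 0}
  ]
}}

```text
time_s: 28.65
position: [0.5551, -0.0283, 0.0994]
tcp_rot: [[-0.198, 0.98, 0.0], [0.98, 0.198, 0.0], [0.0, 0.0, -1.0]]
force: [0.7, 0.8, 0.8]
opening: 0.754
```

```bash
python3 -c "
from h import *
plan(.5552,-.0282,.1065)"
```

```text
pos [ 0.5551 -0.0283  0.0994] yaw_y 11.43 t 28.65 open 65.64 j1,6 [-14.4 -25.9]
F [0.7 0.8 0.8] M [-0.01  0.08  0.01] tilt z [0.0003 0.0001]
shift units [ 0.003  0.003 -0.286]
```

{"api": "move_arm", "payload": {
  "moves": [
    {"hand": 50,"x": 0,"y": 0,"z": 0.013,"wx": 0,"wy": 0,"wz": 5},
    {"hand": 50,"x": 0,"y": 0,"z": 0.013,"wx": 0,"wy": 0,"wz": 5},
    {"hand": 50,"x": 0,"y": 0,"z": 0,"wx": 0,"wy": 0,"wz": 0}
  ]
}}

```text
time_s: 28.95
position: [0.5551, -0.0283, 0.0987]
tcp_rot: [[-0.025, 1.0, 0.0], [1.0, 0.025, 0.0], [0.0, 0.0, -1.0]]
force: [0.5, 0.8, 0.6]
opening: 0.751
```

```bash
python3 -c "
from h import *
plan(.5552,-.0282,.1065)"
```

```text
pos [ 0.5551 -0.0283  0.0987] yaw_y 1.45 t 28.95 open 65.32 j1,6 [-14.4 -15.9]
F [0.5 0.8 0.6] M [-0.1   0.04 -0.  ] tilt z [0.0003 0.0001]
shift units [ 0.004  0.003 -0.312]
```

{"api": "move_arm", "payload": {
  "moves": [
    {"hand": 50,"x": 0,"y": 0,"z": 0.013,"wx": 0,"wy": 0,"wz": 5},
    {"hand": 50,"x": 0,"y": 0,"z": 0.013,"wx": 0,"wy": 0,"wz": 5},
    {"hand": 50,"x": 0,"y": 0,"z": 0,"wx": 0,"wy": 0,"wz": 0}
  ]
}}

```text
time_s: 29.25
position: [0.5555, -0.0284, 0.0985]
tcp_rot: [[0.148, 0.989, 0.001], [0.989, -0.148, -0.0], [-0.0, 0.001, -1.0]]
force: [-0.3, 0.4, 3.7]
opening: 0.754
```

```bash
python3 -c "
from h import *
plan(.5552,-.0282,.1065)"
```

```text
pos [ 0.5555 -0.0284  0.0985] yaw_y -8.52 t 29.25 open 65.6 j1,6 [-14.4  -5.9]
F [-0.3  0.4  3.7] M [-0.09  0.17 -0.02] tilt z [ 0.0011 -0.0003]
shift units [ 0.007 -0.012 -0.321]
```

{"api": "move_arm", "payload": {
  "moves": [
    {"hand": 50,"x": 0,"y": 0,"z": 0.01,"wx": 0,"wy": 0,"wz": 4},
    {"hand": 50,"x": 0,"y": 0,"z": 0.01,"wx": 0,"wy": 0,"wz": 4},
    {"hand": 50,"x": 0,"y": 0,"z": 0,"wx": 0,"wy": 0,"wz": 0}
  ]
}}

```text
time_s: 29.55
position: [0.5558, -0.0285, 0.0985]
tcp_rot: [[0.284, 0.959, 0.002], [0.959, -0.284, -0.0], [0.0, 0.002, -1.0]]
force: [-0.6, 0.6, 7.3]
opening: 0.751
```

```bash
python3 -c "
from h import *
plan(.5552,-.0282,.1065)"
```

```text
pos [ 0.5558 -0.0285  0.0985] yaw_y -16.52 t 29.55 open 65.37 j1,6 [-14.4   2.1]
F [-0.6  0.6  7.3] M [-0.08  0.23 -0.13] tilt z [ 0.002  -0.0005]
shift units [ 0.003 -0.026 -0.321]
```

The liner has met the disc: sinking stopped at TCP z 0.0985, origin about 9.8 mm below the rim. I'll stop pushing and turn in small steps, watching the moment.

{"api": "move_arm", "payload": {
  "moves": [
    {"hand": 50,"x": 0,"y": 0,"z": -0.03,"wx": 0,"wy": 0,"wz": 0},
    {"hand": 50,"x": 0,"y": 0,"z": 0,"wx": 0,"wy": 0,"wz": 2},
    {"hand": 50,"x": 0,"y": 0,"z": 0,"wx": 0,"wy": 0,"wz": 0}
  ]
}}

```text
time_s: 29.85
position: [0.5555, -0.0283, 0.0985]
tcp_rot: [[0.318, 0.948, 0.001], [0.948, -0.318, -0.0], [0.0, 0.001, -1.0]]
force: [-0.0, 0.9, 3.6]
opening: 0.754
```

```bash
python3 -c "
from h import *
plan(.5552,-.0282,.1065)"
```

```text
pos [ 0.5555 -0.0283  0.0985] yaw_y -18.56 t 29.85 open 65.57 j1,6 [-14.4   4.1]
F [-0.   0.9  3.6] M [-0.07 -0.01  0.04] tilt z [ 0.0011 -0.0002]
shift units [ 0.001 -0.015 -0.322]
```

{"api": "move_arm", "payload": {
  "moves": [
    {"hand": 50,"x": 0,"y": 0,"z": 0,"wx": 0,"wy": 0,"wz": 2},
    {"hand": 50,"x": 0,"y": 0,"z": 0,"wx": 0,"wy": 0,"wz": 0}
  ]
}}

```text
time_s: 30.05
position: [0.5555, -0.0283, 0.0985]
tcp_rot: [[0.351, 0.936, 0.001], [0.936, -0.351, -0.0], [0.0, 0.001, -1.0]]
force: [1.0, 0.8, 3.8]
opening: 0.754
```

```bash
python3 -c "
from h import *
plan(.5552,-.0282,.1065)"
```

```text
pos [ 0.5555 -0.0283  0.0985] yaw_y -20.56 t 30.05 open 65.61 j1,6 [-14.4   6.1]
F [1.  0.8 3.8] M [ 0.03 -0.04  0.21] tilt z [ 0.001  -0.0003]
shift units [ 0.    -0.011 -0.322]
```

{"api": "move_arm", "payload": {
  "moves": [
    {"hand": 50,"x": 0,"y": 0,"z": -0.02,"wx": 0,"wy": 0,"wz": 1},
    {"hand": 50,"x": 0,"y": 0,"z": 0,"wx": 0,"wy": 0,"wz": 0}
  ]
}}

```text
time_s: 30.25
position: [0.5554, -0.0283, 0.0985]
tcp_rot: [[0.369, 0.929, 0.001], [0.929, -0.369, -0.0], [0.0, 0.001, -1.0]]
force: [2.6, 0.8, 0.1]
opening: 0.757
```

```bash
python3 -c "
from h import *
plan(.5552,-.0282,.1065)"
```

```text
pos [ 0.5554 -0.0283  0.0985] yaw_y -21.67 t 30.25 open 65.89 j1,6 [-14.4   7.2]
F [2.6 0.8 0.1] M [ 0.06 -0.23  0.37] tilt z [ 0.0007 -0.0002]
shift units [ 0.001 -0.008 -0.322]
```

{"api": "move_arm", "payload": {
  "moves": [
    {"hand": 50,"x": 0,"y": 0,"z": 0,"wx": 0,"wy": 0,"wz": 1},
    {"hand": 50,"x": 0,"y": 0,"z": 0,"wx": 0,"wy": 0,"wz": 0}
  ]
}}

```text
time_s: 30.45
position: [0.5553, -0.0283, 0.0985]
tcp_rot: [[0.386, 0.922, 0.0], [0.922, -0.386, -0.0], [0.0, 0.0, -1.0]]
force: [2.7, 0.9, -2.4]
opening: 0.752
```

```bash
python3 -c "
from h import *
plan(.5552,-.0282,.1065)"
```

```text
pos [ 0.5553 -0.0283  0.0985] yaw_y -22.74 t 30.45 open 65.46 j1,6 [-14.4   8.3]
F [ 2.7  0.9 -2.4] M [ 0.1  -0.37  0.53] tilt z [ 0.0005 -0.0001]
shift units [ 0.002 -0.005 -0.321]
```

The moment rises steadily at about 0.16 N·m per degree, which fits roughly 6 N of clamping per degree. That puts the clamp at about 20–25 N. I'll add a last half degree, then release.

{"api": "move_arm", "payload": {
  "moves": [
    {"hand": 50,"x": 0,"y": 0,"z": 0.015,"wx": 0,"wy": 0,"wz": 0.5},
    {"hand": 50,"x": 0,"y": 0,"z": 0,"wx": 0,"wy": 0,"wz": 0},
    {"hand": 50,"x": 0,"y": 0,"z": 0,"wx": 0,"wy": 0,"wz": 0}
  ]
}}

```text
time_s: 30.75
position: [0.5553, -0.0283, 0.0985]
tcp_rot: [[0.395, 0.919, 0.001], [0.919, -0.395, -0.0], [0.0, 0.001, -1.0]]
force: [2.4, 1.2, -0.1]
opening: 0.754
```

```bash
python3 -c "
from h import *
plan(.5552,-.0282,.1065)"
```

```text
pos [ 0.5553 -0.0283  0.0985] yaw_y -23.26 t 30.75 open 65.62 j1,6 [-14.4   8.8]
F [ 2.4  1.2 -0.1] M [ 0.13 -0.34  0.59] tilt z [ 0.0006 -0.    ]
shift units [ 0.002 -0.004 -0.322]
```

{"api": "move_arm", "payload": {
  "moves": [
    {"hand": 80,"x": 0,"y": 0,"z": 0,"wx": 0,"wy": 0,"wz": 0},
    {"hand": 84,"x": 0,"y": 0,"z": 0,"wx": 0,"wy": 0,"wz": 0},
    {"hand": 84,"x": 0,"y": 0,"z": 0,"wx": 0,"wy": 0,"wz": 0},
    {"hand": 84,"x": 0,"y": 0,"z": -0.3,"wx": 0,"wy": 0,"wz": 0},
    {"hand": 84,"x": 0,"y": 0,"z": -0.7,"wx": 0,"wy": 0,"wz": 0},
    {"hand": 84,"x": 0,"y": 0,"z": -1,"wx": 0,"wy": 0,"wz": 0},
    {"hand": 84,"x": 0,"y": 0,"z": -1,"wx": 0,"wy": 0,"wz": 0},
    {"hand": 84,"x": 0,"y": 0,"z": -1,"wx": 0,"wy": 0,"wz": 0},
    {"hand": 84,"x": 0.6,"y": -0.5,"z": -0.4,"wx": 0,"wy": 0,"wz": 0},
    {"hand": 84,"x": 0.9,"y": -0.8,"z": 0,"wx": 0,"wy": 0,"wz": 0},
    {"hand": 84,"x": 1,"y": -0.9,"z": 0,"wx": 0,"wy": 0,"wz": 0},
    {"hand": 84,"x": 1,"y": -0.9,"z": 0,"wx": 0,"wy": 0,"wz": 0},
    {"hand": 84,"x": 1,"y": -0.9,"z": 0,"wx": 0,"wy": 0,"wz": 0},
    {"hand": 84,"x": 1,"y": -0.9,"z": 0,"wx": 0,"wy": 0,"wz": 0},
    {"hand": 84,"x": 0.5,"y": -0.4,"z": 0,"wx": 0,"wy": 0,"wz": 0},
    {"hand": 84,"x": 0,"y": 0,"z": 0,"wx": 0,"wy": 0,"wz": 0}
  ]
}}

```text
time_s: 32.35
position: [0.4913, 0.1635, 0.2088]
tcp_rot: [[0.392, 0.92, -0.001], [0.92, -0.392, 0.0], [0.0, -0.001, -1.0]]
force: [-0.7, 0.6, -1.2]
opening: 0.968
```

```bash
python3 -c "
from h import *
c=cap('side','s6');t=cap('top','t6')
plan(.5552,-.0282,.1065)
a=cv2.resize(c['image'][200:300,270:370,::-1],(400,400));b=cv2.resize(t['image'][183:283,291:391,::-1],(400,400))
cv2.imwrite('pics/f.png',np.hstack([a,b]))
w=cloud(t);m=(np.hypot(w[...,0]-.5565,w[...,1]+.0304)<.034)&(np.hypot(w[...,0]-.5565,w[...,1]+.0304)>.02);print('ring top z',np.nanmedian(w[m][:,2]))
"
```

```text
pos [0.4926 0.1616 0.2087] yaw_y -23.22 t 32.45 open 83.84 j1,6 [ 5.8 29.1]
F [ 0.5 -0.2 -0.2] M [-0.09  0.07 -0.01] tilt z [ 0.0005 -0.0005]
shift units [-5.987  5.291  4.092]
ring top z 0.11271444075031556
```

View pics/f.png

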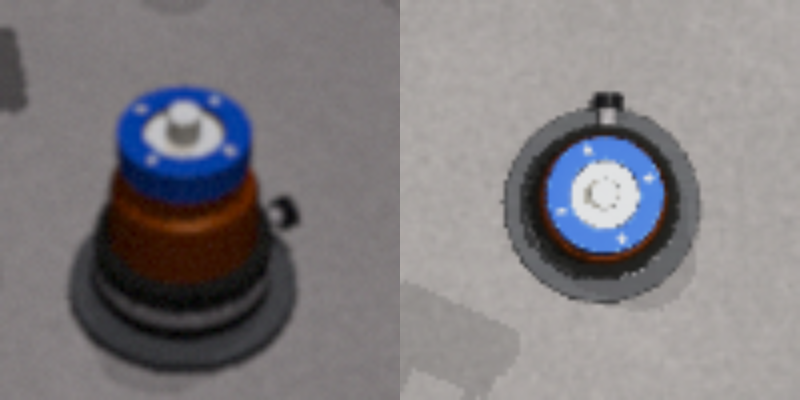

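View pics/t6.png

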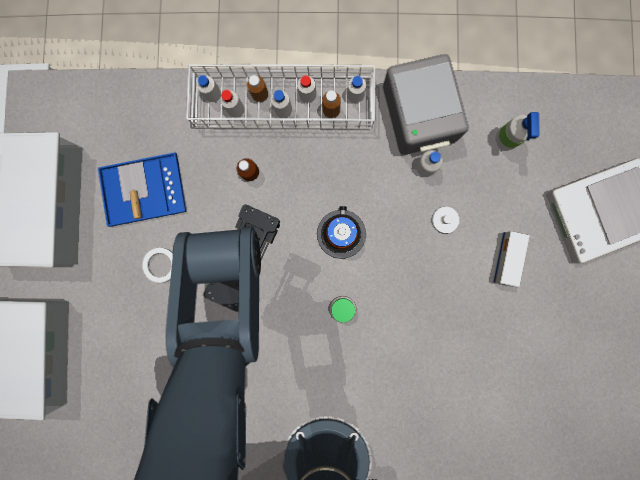

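The last pictures show the ring level and centred on the jar at top (341,232). Its marks have turned about a quarter turn from where they started, and the disc's knob stands up through the hole. The ring's top measures 112.7 mm, against 113.2 mm expected. The bystanders look unmoved.

```bash
python3 -c "
from h import *
print(order.hand_in())"
```

```text
the job is handed in; nothing more can be done
None
```

The jar is closed, and I handed the job in after about 32.5 s of the 72 s allowed.

- **Disc:** I gripped the smaller disc by its knob and pushed it into the mouth. It came to a hard stop 0.2 mm from the predicted seated height and did not move under a 22 N push. A picture taken before the ring went on shows it flat, knob up.
- **Ring:** The lugs touched the ridges 5.3 mm below the rim. The ring was then screwed down about 91° clockwise. It stopped sinking about 9.8 mm below the rim, inside the 8.7 to 11.2 mm given. I tightened it to 0.59 N·m and let go.
- **Last checks:** The ring is level and centred, and it held its angle when released. Its top measures 112.7 mm high, against 113.2 mm expected. The other things on the bench look unmoved, and the arm is clear.

**Uncertain or disagreeing:**
- **Clamping force:** I could not measure it directly. From the way the moment rose, I put it at about 20 to 30 N. If the thread friction is at the low end of the given range, it could be above 40 N.
- **Camera calibration:** The two cameras disagreed by about 3 mm. I corrected them against the gripped disc; after that they agreed to about 1 mm on the ring. On the jar their fits still differed by a few mm, so I used the top camera's.

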